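Snap the handle scale onto the knife frame and keep it pressed

TASK

Tip the metal tub's lid well up by the grip at its edge, its opposite edge still on the tub, then lift it off and lay it flat, right way up, in the middle of the cork mat and let it go. Take the handle scale out of the tub and press it down onto the steel knife frame in the jig, until both end catches snap over its lips and it is fully home, and finish while still holding it and pressing down firmly on it. Leave everything else on the bench where it is.

Things in the scene. Friction and masses are not known exactly. Their poses are not given: they have to be found in the camera images.
- tub: Open square grey-painted metal tub, 150 x 150 mm outside, 40 mm tall, walls and floor 5 mm thick, fixed to the bench. Origin under its middle, at bench height; x and y along its sides, z up. At the start the lid is on it and the handle scale lies inside on the floor.
- lid: Loose square grey metal lid 160 x 160 mm, 150 g, on the tub's rim, axes as the tub's. Origin at its middle, at the lower edge of a 6 mm deep skirt (134 mm square, loose in the tub's 140 mm opening); plate underside 6 mm, plate top 10 mm above the origin. Origin 34 mm above the bench on the tub, 3 mm when lying on the mat. It tips about the tub's rim at its -x side.
- lid_grip (a point): Centre of the lid's grip: an upright wooden fin on the plate, 60 mm from the lid's middle along lid +x, near that edge; 10 mm thick (lid x), 50 mm long (lid y), 28 mm tall, from 14 mm below this point (plate top) to 14 mm above. 58 mm above the bench while the lid is on the tub. Axes as the lid's.
- lid_back (a point): Middle of the lid's edge opposite the grip (80 mm from the lid's middle along lid -x), at the plate's underside; 40 mm above the bench while on the tub.
- mat: Thin square cork mat 190 x 190 mm, 3 mm thick, fixed on the bench, empty at the start; origin under its middle.
- scale_mid (a point): Centre of the handle scale, half-way up: a pale stone-like bar, 32 mm wide (its x), 100 mm long (its y), 20 mm tall, 60 g, hollow below (22 x 90 mm, 15 deep). At each end a 5 mm thick steel lip sticks out at the lower edge: 116 mm overall. Fits either way round. In the tub it lies right way up, along the tub's y within 10 degrees, lower edge on the floor, 5 mm above the bench.
- scale: The same handle scale; origin under its middle, 10 mm below scale_mid; axes the same.
- jig: Wooden jig base 80 x 190 x 20 mm (x, y, z), fixed; origin under its middle, at bench height. On it the steel knife frame, 30 x 106 mm, with two tapered studs (18 mm across at the foot, 10 at the tip, 14 tall) 34 mm either side of the middle along y, which enter the scale's hollow with 2 mm play. Sprung roller catches at both ends, up to 48 mm above the bench. A low blade lies at the +x side.
- seat (a point): Middle of the knife frame's top face, 30 mm above the bench; y along the frame. Home: the scale's lower edge on this face (its centre 10 mm above this point), lengthwise along y. The lips meet the rollers about 12 mm above home; pressing takes some 8 to 15 N until they snap over the lips some 6 mm lower; the force drops, then the scale meets the rigid face.
- slab_a: Bystander, to be left alone: spare flat handle slab 45 x 120 x 8 mm, no lips, origin under its middle.
- slab_b: Bystander, to be left alone: second spare slab, the same as slab_a.
- jar: Bystander, to be left alone: closed amber jar 56 mm across, 70 mm tall, origin under its middle.
- glasses: Bystander, to be left alone: pair of thin wire spectacles lying open.
- brass_bar: Bystander, to be left alone: square brass bar 8 x 8 x 200 mm.
- screwdriver: Bystander, to be left alone: wood-handled screwdriver 180 mm long, lying.
- collar: Bystander, to be left alone: small stepped brass collar 28 mm across, 20 mm tall.
- block: Bystander, to be left alone: small dark steel block 24 x 28 x 20 mm.
There are look-alikes about, which are no part of the job. Leave any turquoise or yellow look-alike of the lid alone.

How it is judged:
By the outcome, as a careful person would: the job done as asked, in the order asked, and still so for the second after the job is handed in, while the arm keeps its last pose, push and grip.
It also fails if it takes over 58 s, if anything falls off the work surface, if the arm or the gripper's body presses on something with over 40 N, if the wrist force passes 120 N, or if a joint passes its speed limit or range.

ROBOT

A 7-joint arm with a two-finger parallel gripper is mounted at the origin on the work surface. World frame = base frame: x ahead of the robot, y to its left, z up, the work surface at z = 0. Lengths are in m, angles in rad, forces in N, time in s.
With the tool pointing down it reaches from about 0.4 to 0.85 m from the base axis. Payload 10.4 kg.
Tool frame: the origin (TCP) lies midway between the tips of the shut fingers; the grasp point (between the pads) lies manip.grip_depth behind it (manip.grip_depth is the distance from the TCP to the grasp point, in m); z points along the fingers, x is the direction in which the jaws open and shut, and the axes are right-handed (so a half turn about z gives the same grasp; the last joint's range is limited). The gripper opens to 85 mm and grips with 20 to 120 N. Pads are 22 mm wide; open, the fingers measure 114 mm over their backs; the gripper's body (76 mm by 85 mm) begins 54 mm behind the grasp point. The pads swing forward as they close: fully open they stand 13 mm farther back than shut.
Start: joints at [1.285, 0.332, -0.065, 1.46, 0.022, 1.35, -0.088], TCP at [0.162, -0.604, 0.196] pointing down, gripper open.
Joint ranges: [-2.6, 2.6], [-0.5, 2.12], [-1.47, 1.34], [0.16, 2.42], [-1.27, 4.41], [0.06, 2.06], [-2.6, 2.6]. Speed limits (rad/s): [2.22, 2.22, 2.79, 2.79, 3.14, 3.14, 3.14].

INTERFACE

Orientations are given as a unit quaternion [x, y, z, w].
In Python, from workcell import manip gives the robot as it stands. The module is installed in compiled form; this text tells all that it offers.
- The arm moves only by the tool send_rows, never from a script. Its argument "steps" is a list of rows, each a list of 2 entries, a list of its own where there are three numbers: the shift along the tool's x, y, z in m, then the turn about the tool's z in rad. In form: [[[x, y, z], spin], ...]. A call has exactly 8 rows; each row is the pose to reach, as a shift and turn from the pose commanded when the call began, along the tool's axes at that moment; what a row does not reach only later rows make up. A row lasts 1/8 s, in which the tool goes at most 62.5 mm and 10.7 degrees, less where a joint would pass 70% of its speed; a pose out of reach is approached as far as the arm can. A call with a gripper value outside its range is refused whole. "hand" is the opening, from 0 (shut) to 1 (fully open), set as the call begins (left out, the last holds). The fingers move at their own pace and stop on an object; "force" is the grip in N (left out, the last holds). Time passes only in rows, so rows that repeat a pose let the fingers close, or fill a call up. It gives the time, the measured TCP pose, the force and the opening at its end, in the units of the state.
- manip.get_obs(): the state, without advancing time (a new reading comes with each control period).
- manip.camera(name): name is "side" or "top"; returns (picture, depth): 400x640x3 uint8, red, green, blue; 400x640 float32, m along the optical axis (not along the pixel's ray), 0 where there is no reading.
- manip.camera_info(name): a dict with "intrinsics" (3x3 intrinsics, pixels), "pose" (4x4, takes a point from camera to world coordinates). Camera axes: x right, y up, looking along -z (the intrinsics and any distortion apply to the point x, -y, -z); pixel columns grow to the right and rows downward; lengths in m; the calibration is good to about 2 mm. A picture is of the moment at which its call begins. camera_info takes no time and is no camera call.
- manip.hand_in(): hands the job in, once; it reports no verdict.
The state is a dict: "clock": time; "joint_pos": joint angles; "joint_velocities": joint speeds; "tau": joint torques, N m; "position": TCP position; "ee_rot": TCP orientation; "ft_force": force on the tool from outside, world axes, zero at the start; "torque": the same for the moment, N m; "grip_width": opening from 0.0 (shut) to 1.0 (fully open).
Only numpy, scipy, OpenCV 4.12 (cv2) and the standard library are available. Lean on these libraries where they do the work, as an engineer would, in place of code of your own. Each camera call takes 0.05 s, during which the arm holds its last target.

## Working session

There is one attempt and no reset: what is moved stays moved. The work goes in short steps, Python scripts to look and compute and a tool call to move; the robot and the scene stay as the last step left them, time stands still between calls to the robot, and variables do not carry over. Pictures are saved under pics/ and viewed, and the job is handed in when it is done.

Besides the shell and the picture viewer there is one more tool, called after "Call:" as name([rows], argument=value, ...), one row to a line, values as JSON. send_rows: Moves the arm, as the interface text tells. Its arguments: {"type":"object","properties":{"steps":{"type":"array"},"hand":{"type":"number"},"force":{"type":"number"}},"required":["steps"]}

```bash
mkdir -p pics; python3 - <<'E'
from workcell import manip
import cv2,numpy as np
np.set_printoptions(precision=4,suppress=True)
print(manip.get_obs(), manip.grip_depth)
for n in("top","side"):
    im,d=manip.camera(n); i=manip.camera_info(n); print(n,i)
    cv2.imwrite(f"pics/{n}0.png",im[:,:,::-1]); np.save(f"pics/{n}0.npy",d); print((d>0).mean(),d.max())
E
```

```text
{'clock': 0.0, 'joint_pos': array([ 1.2854,  0.3329, -0.0647,  1.461 ,  0.0216,  1.3499, -0.0885]), 'joint_velocities': array([ 0.0004,  0.0005,  0.0011,  0.0003,  0.0007, -0.0004,  0.    ]), 'tau': array([  0.0019, -62.5445,   0.0502, -39.1602,   0.0162,   0.0099,
         0.    ]), 'position': array([ 0.1623, -0.6031,  0.1948]), 'ee_rot': array([ 0.7937, -0.6084, -0.0006, -0.0004]), 'ft_force': array([-0.2726, -0.0572,  0.0826]), 'torque': array([-0.0093,  0.0016, -0.0503]), 'grip_width': 0.9979847918910943} 0.0187
top {'intrinsics': array([[366.4696,   0.    , 323.894 ],
       [  0.    , 366.4696, 205.1346],
       [  0.    ,   0.    ,   1.    ]]), 'pose': array([[ 0.029 ,  0.9961, -0.083 ,  0.4266],
       [-0.9994,  0.0304,  0.0163,  0.0924],
       [ 0.0188,  0.0825,  0.9964,  1.0645],
       [ 0.    ,  0.    ,  0.    ,  1.    ]])}
0.996171875 1.9576375
side {'intrinsics': array([[442.8031,   0.    , 324.0195],
       [  0.    , 442.8031, 200.2085],
       [  0.    ,   0.    ,   1.    ]]), 'pose': array([[-0.9033,  0.2325, -0.3605, -0.0339],
       [-0.4288, -0.5148,  0.7423,  1.2193],
       [-0.013 ,  0.8251,  0.5648,  0.9092],
       [ 0.    ,  0.    ,  0.    ,  1.    ]])}
0.9950625 3.9999163
```

View pics/top0.png

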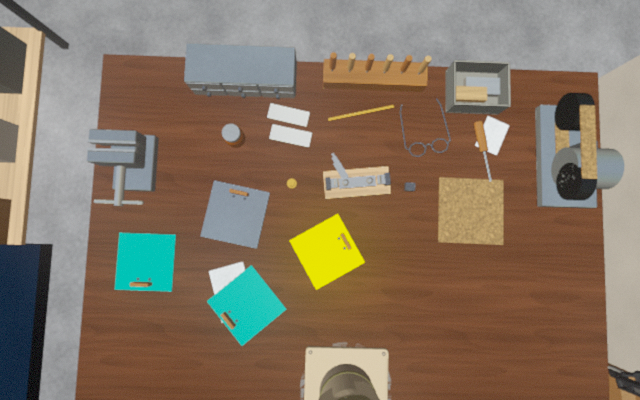

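View pics/side0.png

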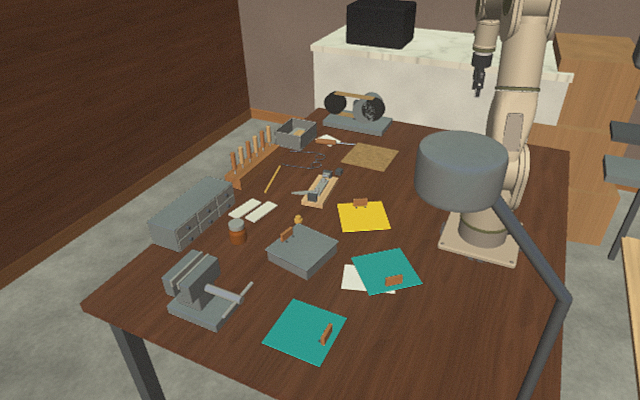

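Top view: the grey lid on the tub is at about (235,214), with its grip at (239,192). The jig is at (357,182) and the mat at (471,211). The other lid-like plates are turquoise at (145,262) and (246,305), and yellow at (327,251). Only the grey one stands raised on a tub, so that's the one meant. I'll enlarge it and measure.

```bash
cat > h.py <<'E'
import numpy as np,cv2
from workcell import manip
np.set_printoptions(precision=4,suppress=True)
def cast(n,px,z):
    i=manip.camera_info(n);K=i["intrinsics"];T=i["pose"]
    px=np.atleast_2d(np.asarray(px,float))
    r=np.c_[(px[:,0]-K[0,2])/K[0,0],-(px[:,1]-K[1,2])/K[1,1],-np.ones(len(px))]@T[:3,:3].T
    o=T[:3,3]; t=(z-o[2])/r[:,2]
    return o+r*t[:,None]
def deproj(n,d):
    i=manip.camera_info(n);K=i["intrinsics"];T=i["pose"]
    v,u=np.mgrid[:400,:640]
    p=np.stack([(u-K[0,2])/K[0,0]*d,-(v-K[1,2])/K[1,1]*d,-d],-1)
    return p@T[:3,:3].T+T[:3,3]
def proj(n,P):
    i=manip.camera_info(n);K=i["intrinsics"];T=i["pose"]
    q=(np.atleast_2d(P)-T[:3,3])@T[:3,:3]
    return np.c_[K[0,0]*q[:,0]/-q[:,2]+K[0,2],K[1,1]*q[:,1]/q[:,2]+K[1,2]]
def rect(n,mask,z):
    c=max(cv2.findContours(mask.astype(np.uint8),cv2.RETR_EXTERNAL,cv2.CHAIN_APPROX_NONE)[0],key=cv2.contourArea)
    W=cast(n,c[:,0,:],z)[:,:2].astype(np.float32)*1000
    (cx,cy),s,a=cv2.minAreaRect(W)
    return np.array([cx,cy]),s,a
E
python3 - <<'E'
from h import *
im=cv2.imread("pics/top0.png");d=np.load("pics/top0.npy");P=deproj("top",d)
def box(n,x0,x1,y0,y1,k,out):
    i=cv2.imread(f"pics/{n}0.png")[y0:y1,x0:x1]
    cv2.imwrite(out,cv2.resize(i,None,fx=k,fy=k,interpolation=cv2.INTER_CUBIC))
box("top",185,285,165,265,6,"pics/c1.png")
box("top",310,420,145,215,7,"pics/c2.png")
z=P[...,2]
print("table z",np.median(z[150:160,340:400]),"mat",np.median(z[190:230,450:490]),"lid",np.median(z[210:235,215:255]))
m=np.zeros((400,640),bool);m[170:260,190:280]=((z>0.034)&(z<0.054))[170:260,190:280]
c,s,a=rect("top",m,.044);print("lid",c,s,a)
g=np.zeros_like(m);g[170:260,190:280]=((z>0.055)&(z<.09))[170:260,190:280]
print("grip",g.sum(),P[g].mean(0),rect("top",g,.072))
h=cv2.cvtColor(im,cv2.COLOR_BGR2HSV)
mm=np.zeros_like(m);mm[170:255,425:520]=True
mk=mm&(h[...,0]>14)&(h[...,0]<28)&(im[...,2]>120)
mk=cv2.morphologyEx(mk.astype(np.uint8),cv2.MORPH_CLOSE,np.ones((5,5)))
print("mat",rect("top",mk,.003))
j=np.zeros_like(m);j[155:210,315:400]=((z>0.01)&(z<.06))[155:210,315:400]
print("jig",rect("top",j,.02))
E
```

```text
table z -0.00047142810987543804 mat 0.0023902549199816825 lid 0.04377305518438457
lid [478.8334 323.0362] (159.76197814941406, 159.72494506835938) 79.35771179199219
grip 77 [0.5372 0.3109 0.0703] (array([536.8628, 310.5003]), (51.322021484375, 10.914323806762695), 79.17697143554688)
mat (array([ 515.6492, -354.9178]), (200.40614318847656, 192.84925842285156), 0.18013335764408112)
jig (array([604.0566, -14.0038]), (126.43724060058594, 191.79443359375), 6.185440540313721)
```

```bash
true
```

```text
(no output)
```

View pics/c1.png

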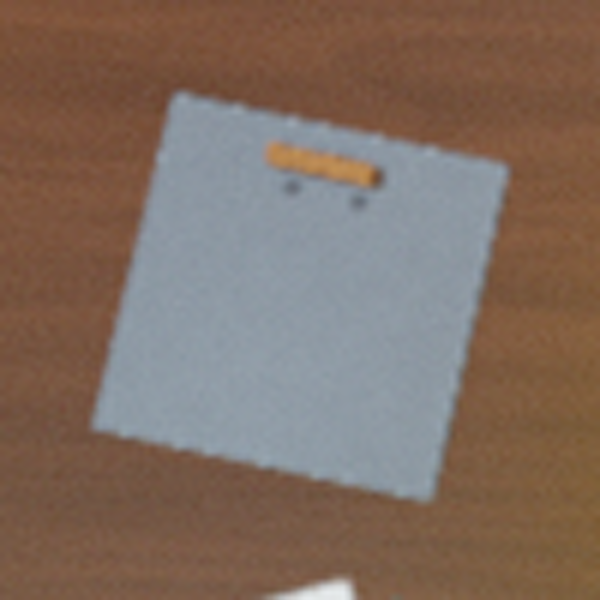

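View pics/c2.png

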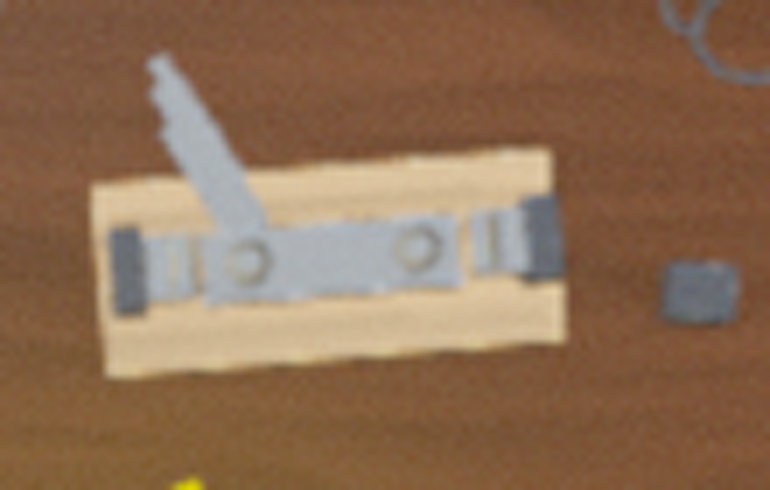

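The crops confirm it: a grey 160 mm square lid with a wooden fin near its +x edge, and the jig has two studs. Next I'll refine the jig and mat measurements.

```bash
cat >> h.py <<'E'
from scipy.spatial.transform import Rotation as R
def plan(wps,o=None):
    "wps: list of (xyz world, yaw deg of tool x or None); prints shift/spin from measured pose"
    o=o or manip.get_obs();Rm=R.from_quat(o["ee_rot"]).as_matrix();p=o["position"]
    y0=np.degrees(np.arctan2(Rm[1,0],Rm[0,0]))
    print("t %.2f"%o["clock"],"pos",p,"yaw %.2f"%y0,"tilt",Rm[:,2],"F",o["ft_force"],"grip %.3f"%o["grip_width"],"j",o["joint_pos"])
    c,s=np.cos(np.radians(y0)),np.sin(np.radians(y0))
    M=np.array([[c,s,0],[s,-c,0],[0,0,-1]])
    for q,y in wps:
        d=M.T@(np.array(q)-p); sp=0 if y is None else -np.radians((y-y0+180)%360-180)
        print(np.round(d,4),"spin %.4f"%sp)
E
python3 - <<'E'
from h import *
im=cv2.imread("pics/top0.png");d=np.load("pics/top0.npy");P=deproj("top",d)
h=cv2.cvtColor(im,cv2.COLOR_BGR2HSV)
m=np.zeros((400,640),bool);m[160:205,318:397]=True
w=m&(h[...,0]<25)&(im[...,2]>150)
pts=np.argwhere(w)[:,::-1]
hull=cv2.convexHull(pts.astype(np.int32))
W=cast("top",hull[:,0],.02)[:,:2].astype(np.float32)*1000
print("jig wood",cv2.minAreaRect(W),w.sum())
# studs from crop pixels
st=np.array([[248,262],[418,248]])/7+[310,145]-0.43
s=cast("top",st,.04);print("studs",s,np.linalg.norm(s[0]-s[1]),s.mean(0),np.degrees(np.arctan2(*(s[0]-s[1])[:2]*[-1,1])))
# frame ends, grey
mm=np.zeros((400,640),bool);mm[165:255,425:520]=True
mk=(mm&(h[...,1]>80)&(h[...,0]>10)&(im[...,2]>150)).astype(np.uint8)
n,l,stt,ce=cv2.connectedComponentsWithStats(cv2.morphologyEx(mk,cv2.MORPH_CLOSE,np.ones((3,3))));k=1+stt[1:,4].argmax()
print("mat",stt[k],ce[k],cast("top",[ce[k]],.003)); print(rect("top",cv2.morphologyEx((l==k).astype(np.uint8),cv2.MORPH_OPEN,np.ones((7,7))),.003))
i=cv2.imread("pics/side0.png")
cv2.imwrite("pics/c3.png",cv2.resize(i[130:220,255:410],None,fx=5,fy=5,interpolation=cv2.INTER_CUBIC))
cv2.imwrite("pics/c4.png",cv2.resize(i[195:285,255:355],None,fx=6,fy=6,interpolation=cv2.INTER_CUBIC))
print(proj("side",[[.537,.3105,.072],[.479,.323,.044],[.604,-.014,.03]]))
g=(.5375,.3110)
plan([((.5,-.15,.2),20),((.5,-.15,.2),0),((g[0],g[1],.15),79.2),((g[0],g[1],.047),79.2)])
E
```

```text
jig wood ((592.5311279296875, -15.408432006835938), (101.34131622314453, 192.07907104492188), 5.8730878829956055) 1298
studs [[ 0.5792  0.018   0.04  ]
 [ 0.5871 -0.0506  0.04  ]] 0.0690511630119297 [ 0.5832 -0.0163  0.04  ] 6.557925298139259
mat [ 438  177   66   68 4223] [470.4615 210.8068] [[ 0.5114 -0.354   0.003 ]]
(array([ 512.6259, -354.4247]), (191.17343139648438, 191.38790893554688), 89.32975006103516)
[[286.3481 229.7021]
 [301.6186 244.2487]
 [314.3217 184.6064]]
t 0.10 pos [ 0.1623 -0.6032  0.1949] yaw -74.94 tilt [-0.0004  0.0011 -1.    ] F [ 0.0079  0.3332 -0.3319] grip 1.000 j [ 1.2854  0.3328 -0.0647  1.4608  0.0216  1.3499 -0.0885]
[-0.3499 -0.4439 -0.0051] spin -1.6571
[-0.3499 -0.4439 -0.0051] spin -1.3080
[-0.7853 -0.5999  0.0449] spin -2.6903
[-0.7853 -0.5999  0.1479] spin -2.6903
```

View pics/c3.png

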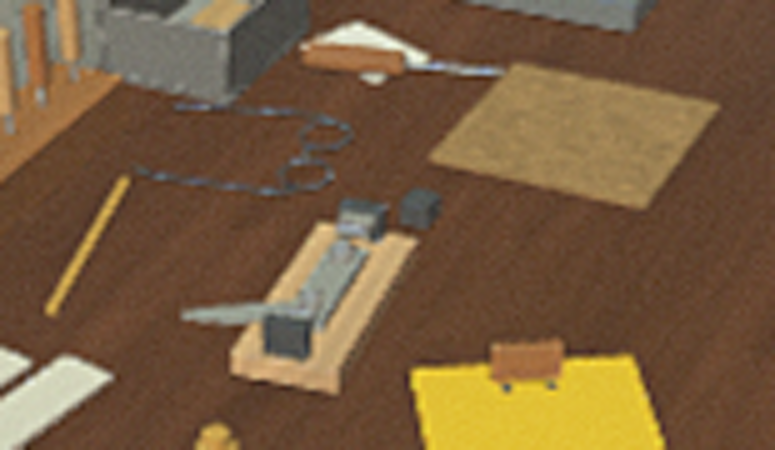

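View pics/c4.png

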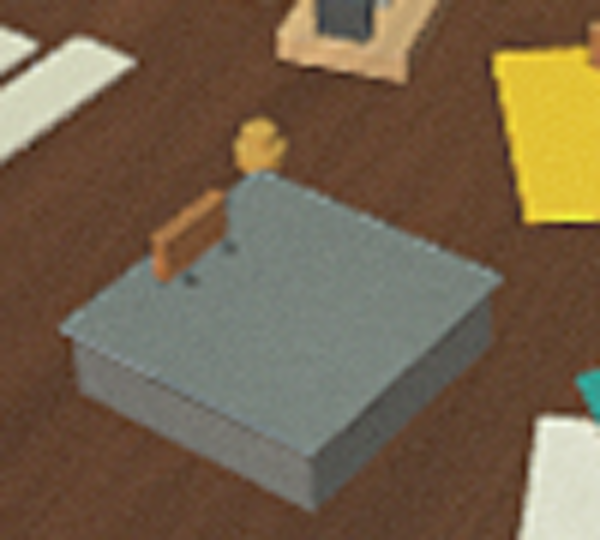

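Call:
send_rows([
  [[-0.02,-0.025,0],-0.08],
  [[-0.06,-0.075,0],-0.24],
  [[-0.1,-0.126,0],-0.41],
  [[-0.14,-0.177,0],-0.58],
  [[-0.18,-0.228,0],-0.75],
  [[-0.22,-0.279,0],-0.92],
  [[-0.26,-0.33,0],-1.09],
  [[-0.3,-0.38,0],-1.26],
], hand=1.0, force=60)

```text
clock: 1.1
position: [0.4434, -0.2252, 0.1956]
ee_rot: [1.0, -0.021, 0.0, 0.0]
ft_force: [1.2, -0.9, 0.3]
grip_width: 0.999
```

```bash
python3 - <<'E'
from h import *
plan([((.5375,.311,.13),79.2),((.5375,.311,.047),79.2)])
E
```

```text
t 1.10 pos [ 0.4434 -0.2252  0.1956] yaw -2.45 tilt [-0.     -0.0004 -1.    ] F [ 1.1576 -0.9436  0.3096] grip 0.999 j [ 0.8739  0.0833 -0.5183  1.7669  0.0431  1.3024  0.3029]
[ 0.0711 -0.5397  0.0656] spin -1.4250
[ 0.0711 -0.5397  0.1486] spin -1.4250
```

Call:
send_rows([
  [[0.01,-0.055,0],-0.17],
  [[0.02,-0.115,0],-0.35],
  [[0.03,-0.175,0],-0.53],
  [[0.04,-0.235,0],-0.71],
  [[0.05,-0.295,0.01],-0.89],
  [[0.06,-0.355,0.02],-1.07],
  [[0.065,-0.415,0.03],-1.25],
  [[0.071,-0.475,0.04],-1.425],
])

```text
clock: 2.1
position: [0.5366, 0.2456, 0.155]
ee_rot: [0.771, 0.637, -0.0, 0.0]
ft_force: [1.8, -0.1, 0.4]
grip_width: 1.004
```

```bash
python3 - <<'E'
from h import *
plan([((.5375,.311,.13),79.2),((.5375,.311,.047),79.2)])
E
```

```text
t 2.10 pos [0.5366 0.2456 0.155 ] yaw 79.17 tilt [ 0.     -0.0004 -1.    ] F [ 1.754  -0.0917  0.4382] grip 1.004 j [ 0.2252  0.434  -0.9382  1.5744  0.3583  1.3165  0.6217]
[ 0.0644 -0.0114  0.025 ] spin -0.0005
[ 0.0644 -0.0114  0.108 ] spin -0.0005
```

Call:
send_rows([
  [[0.032,-0.006,0.01],0],
  [[0.064,-0.011,0.025],0],
  [[0.064,-0.011,0.05],0],
  [[0.064,-0.011,0.07],0],
  [[0.064,-0.011,0.085],0],
  [[0.064,-0.011,0.098],0],
  [[0.064,-0.011,0.106],0],
  [[0.064,-0.011,0.106],0],
])

```text
clock: 3.1
position: [0.5379, 0.3088, 0.0493]
ee_rot: [0.772, 0.635, -0.0, 0.0]
ft_force: [-0.4, 0.2, 0.4]
grip_width: 1.001
```

```bash
python3 - <<'E'
from h import *
plan([((.5375,.311,.047),79.2)])
im,d=manip.camera("side");cv2.imwrite("pics/s1.png",cv2.resize(im[180:290,240:360,::-1],None,fx=5,fy=5,interpolation=cv2.INTER_CUBIC))
E
```

```text
t 3.10 pos [0.5379 0.3088 0.0493] yaw 78.88 tilt [-0.0004 -0.0003 -1.    ] F [-0.3914  0.2444  0.3963] grip 1.001 j [ 0.0542  0.6002 -0.8712  1.6005  0.4879  1.1728  0.4523]
[ 0.0021 -0.0008  0.0023] spin -0.0055
```

View pics/s1.png

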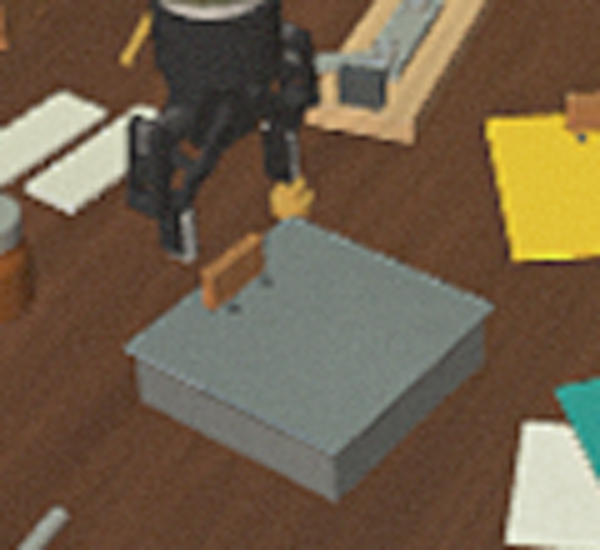

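The fingers look farther back or higher than the fin. I'll check with the top view and with depth.

```bash
python3 - <<'E'
from h import *
o=manip.get_obs();p=o["position"];print(p,o["clock"])
im,d=manip.camera("side");P=deproj("side",d)
for off in((0,0,.013),(0,.04,.013),(0,-.04,.013)): print(proj("side",p+off))
cv2.imwrite("pics/s2.png",cv2.resize(im[150:290,220:360,::-1],None,fx=4,fy=4,interpolation=cv2.INTER_CUBIC))
im,d=manip.camera("top");P2=deproj("top",d)
cv2.imwrite("pics/t2.png",cv2.resize(im[150:290,180:320,::-1],None,fx=4,fy=4,interpolation=cv2.INTER_CUBIC))
for (u,v) in((276,228),(275,226),(297,216),(296,214),(286,233)): print(u,v,P[v,u])
E
```

```text
[0.5381 0.3091 0.0498] 3.15
[[286.4354 231.6873]]
[[279.8871 239.2452]]
[[292.704  224.4523]]
276 228 [0.5398 0.3617 0.1141]
275 226 [0.539  0.3671 0.1255]
297 216 [0.5193 0.2716 0.1032]
296 214 [0.5246 0.268  0.1068]
286 233 [0.5315 0.3227 0.0698]
```

View pics/t2.png

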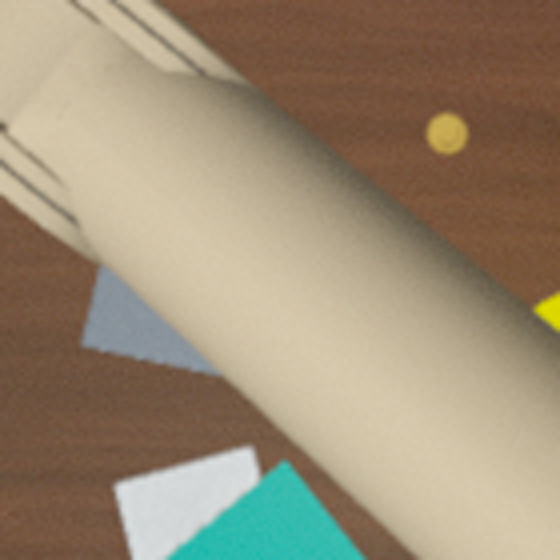

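View pics/s2.png

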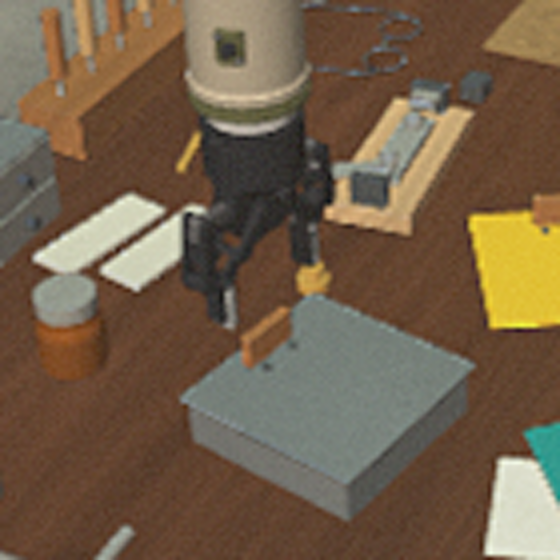

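```bash
python3 - <<'E'
from h import *
im,d=manip.camera("side");P=deproj("side",d)
for r in range(218,234):
    print(r,[ (int(im[r,c].mean()),*(P[r,c]*1000).astype(int)) for c in (274,275,276,277,278)])
for r in range(204,220):
    print(r,[ (int(im[r,c].mean()),*(P[r,c]*1000).astype(int)) for c in (295,296,297,298,299)])
E
```

```text
218 [(40, np.int64(534), np.int64(374), np.int64(160)), (55, np.int64(541), np.int64(358), np.int64(148)), (56, np.int64(534), np.int64(365), np.int64(154)), (44, np.int64(535), np.int64(358), np.int64(150)), (43, np.int64(531), np.int64(358), np.int64(151))]
219 [(47, np.int64(536), np.int64(373), np.int64(155)), (52, np.int64(540), np.int64(361), np.int64(146)), (56, np.int64(536), np.int64(362), np.int64(148)), (39, np.int64(532), np.int64(362), np.int64(149)), (51, np.int64(532), np.int64(357), np.int64(146))]
220 [(51, np.int64(534), np.int64(376), np.int64(155)), (57, np.int64(537), np.int64(366), np.int64(147)), (48, np.int64(533), np.int64(367), np.int64(148)), (33, np.int64(530), np.int64(366), np.int64(149)), (49, np.int64(533), np.int64(357), np.int64(142))]
221 [(46, np.int64(535), np.int64(375), np.int64(150)), (43, np.int64(537), np.int64(366), np.int64(143)), (45, np.int64(534), np.int64(365), np.int64(144)), (73, np.int64(533), np.int64(362), np.int64(142)), (78, np.int64(532), np.int64(359), np.int64(140))]
222 [(40, np.int64(542), np.int64(365), np.int64(137)), (42,
[... 6522 characters left out ...]
 np.int64(184), np.int64(23)), (141, np.int64(573), np.int64(179), np.int64(20)), (149, np.int64(573), np.int64(172), np.int64(15)), (142, np.int64(568), np.int64(174), np.int64(18))]
218 [(144, np.int64(586), np.int64(169), np.int64(5)), (139, np.int64(575), np.int64(182), np.int64(18)), (147, np.int64(571), np.int64(183), np.int64(19)), (140, np.int64(569), np.int64(179), np.int64(17)), (122, np.int64(569), np.int64(173), np.int64(13))]
219 [(153, np.int64(583), np.int64(175), np.int64(6)), (149, np.int64(578), np.int64(178), np.int64(9)), (143, np.int64(571), np.int64(183), np.int64(15)), (137, np.int64(566), np.int64(184), np.int64(17)), (126, np.int64(565), np.int64(180), np.int64(15))]
```

```bash
python3 - <<'E'
from h import *
d=np.load("pics/side0.npy");P=deproj("side",d)
i=cv2.imread("pics/side0.png")
print(proj("side",[.1623,-.6032,.208]),proj("side",[.1623,-.6032,.195]))
m=np.zeros(d.shape,bool);m[60:140,455:500]=True
m&=(np.abs(P[...,0]-.16)<.1)&(np.abs(P[...,1]+.6)<.1)
z=P[...,2][m];print(m.sum(),np.sort(z)[:20], P[m][np.argsort(z)[:8]])
cv2.imwrite("pics/c5.png",cv2.resize(i[50:130,440:520],None,fx=6,fy=6,interpolation=cv2.INTER_CUBIC))
o=manip.get_obs();print(o["position"],o["clock"],o["joint_pos"],o["joint_velocities"])
d=np.load("pics/top0.npy");P=deproj("top",d)
m=(np.abs(P[...,0]-.16)<.12)&(np.abs(P[...,1]+.6)<.12)&(P[...,2]>.05);z=P[...,2][m];print(m.sum(),np.sort(z)[:10],P[m][:10])
E
```

```text
[[473.2788 101.5636]] [[472.7199 104.5599]]
446 [0.2462 0.2467 0.247  0.2474 0.2476 0.2476 0.2477 0.2486 0.2492 0.2498
 0.2506 0.251  0.251  0.252  0.2529 0.2539 0.2541 0.2547 0.2547 0.2548] [[ 0.1767 -0.6416  0.2462]
 [ 0.1691 -0.6436  0.2467]
 [ 0.1392 -0.5589  0.247 ]
 [ 0.1463 -0.5548  0.2474]
 [ 0.1498 -0.5527  0.2476]
 [ 0.1589 -0.5603  0.2476]
 [ 0.1725 -0.6392  0.2477]
 [ 0.1424 -0.553   0.2486]]
[0.5383 0.3093 0.0502] 3.3 [ 0.0542  0.5992 -0.8718  1.5997  0.4877  1.173   0.4524] [-0.0008 -0.0009 -0.0006  0.0015 -0.0005  0.0005  0.0011]
588 [0.2445 0.2461 0.2466 0.2476 0.2482 0.2489 0.2495 0.2504 0.2504 0.2504] [[ 0.1608 -0.552   0.2489]
 [ 0.161  -0.5537  0.2495]
 [ 0.1614 -0.5552  0.2504]
 [ 0.1624 -0.555   0.2535]
 [ 0.1605 -0.5619  0.2476]
 [ 0.1571 -0.5532  0.2445]
 [ 0.1577 -0.5541  0.2461]
 [ 0.1601 -0.5507  0.2532]
 [ 0.1603 -0.5525  0.2537]
 [ 0.1604 -0.5546  0.2539]]
```

View pics/c5.png

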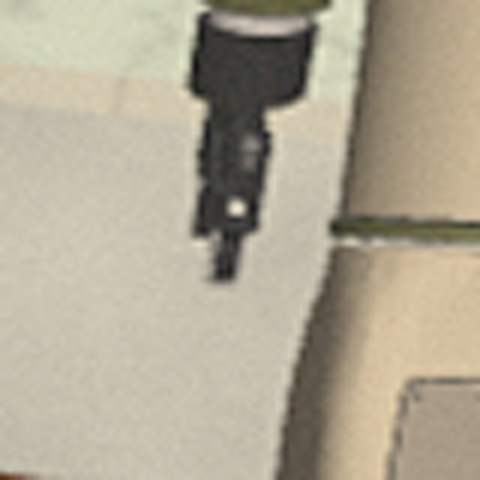

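Both cameras put the open fingertips about 51 mm above the reported TCP, both at the start and now. The text implies 13 mm, so the real tips sit about 38 mm higher than the state says. I'll go down in stages and check force and picture as I go.

Call:
send_rows([
  [[0.001,0,0.003],-0.005],
  [[0.002,0,0.006],-0.005],
  [[0.002,0,0.009],-0.005],
  [[0.002,0,0.012],-0.005],
  [[0.002,0,0.014],-0.005],
  [[0.002,0,0.015],-0.005],
  [[0.002,0,0.015],-0.005],
  [[0.002,0,0.015],-0.005],
])

```text
clock: 4.3
position: [0.5384, 0.311, 0.0347]
ee_rot: [0.771, 0.637, 0.0, 0.0]
ft_force: [0.8, 0.5, -0.3]
grip_width: 0.997
```

```bash
cat >> h.py <<'E'
def tips(n="side",out=None,win=None):
    o=manip.get_obs();p=o["position"]
    im,d=manip.camera(n);P=deproj(n,d)
    m=(np.hypot(P[...,0]-p[0],P[...,1]-p[1])<.075)&(P[...,2]>p[2]+.03)&(P[...,2]<p[2]+.12)&(im.max(-1)<110)&(d>0)
    Q=P[m];k=np.argsort(Q[:,2]);print("lowest dark",Q[k[:12:3]],"tcp",p)
    return im,d,P
E
python3 - <<'E'
from h import *
plan([])
im,d,P=tips()
cv2.imwrite("pics/s3.png",cv2.resize(im[150:290,220:360,::-1],None,fx=4,fy=4,interpolation=cv2.INTER_CUBIC))
E
```

```text
t 4.30 pos [0.5384 0.311  0.0347] yaw 79.18 tilt [ 0.0001  0.     -1.    ] F [ 0.7831  0.4866 -0.2522] grip 0.997 j [ 0.044   0.6189 -0.8619  1.608   0.5034  1.1508  0.4455]
lowest dark [[0.5356 0.3343 0.0653]
 [0.5261 0.2951 0.0673]
 [0.5254 0.2687 0.084 ]
 [0.5311 0.2708 0.0875]] tcp [0.5384 0.311  0.0347]
```

View pics/s3.png

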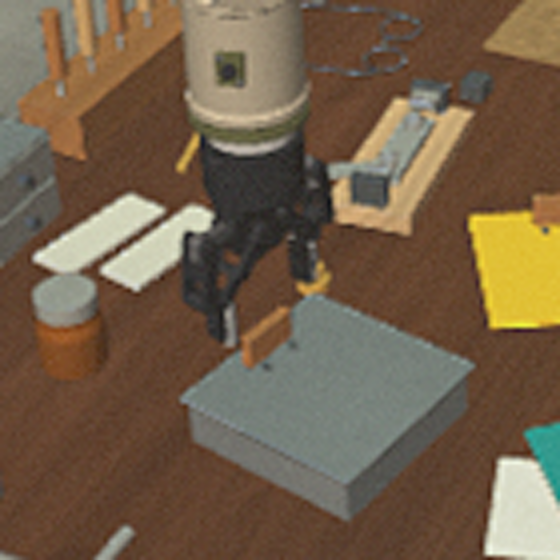

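Call:
send_rows([
  [[0,0.001,0.004],0],
  [[0,0.001,0.008],0],
  [[0,0.001,0.012],0],
  [[0,0.001,0.016],0],
  [[0,0.001,0.019],0],
  [[0,0.001,0.022],0],
  [[0,0.001,0.024],0],
  [[0,0.001,0.024],0],
])

```text
clock: 5.35
position: [0.5393, 0.3107, 0.0104]
ee_rot: [0.771, 0.637, -0.0, 0.0]
ft_force: [-0.0, -0.4, -0.3]
grip_width: 0.995
```

```bash
python3 - <<'E'
from h import *
plan([])
im,d,P=tips()
cv2.imwrite("pics/s4.png",cv2.resize(im[180:270,240:330,::-1],None,fx=6,fy=6,interpolation=cv2.INTER_CUBIC))
E
```

```text
t 5.35 pos [0.5393 0.3107 0.0104] yaw 79.18 tilt [-0.0001 -0.0002 -1.    ] F [-0.0083 -0.4309 -0.2731] grip 0.995 j [ 0.0328  0.6475 -0.8446  1.6223  0.5266  1.1142  0.432 ]
lowest dark [[0.5395 0.3368 0.0423]
 [0.5356 0.254  0.0429]
 [0.5327 0.33   0.0435]
 [0.5214 0.2998 0.0447]] tcp [0.5393 0.3107 0.0104]
```

View pics/s4.png

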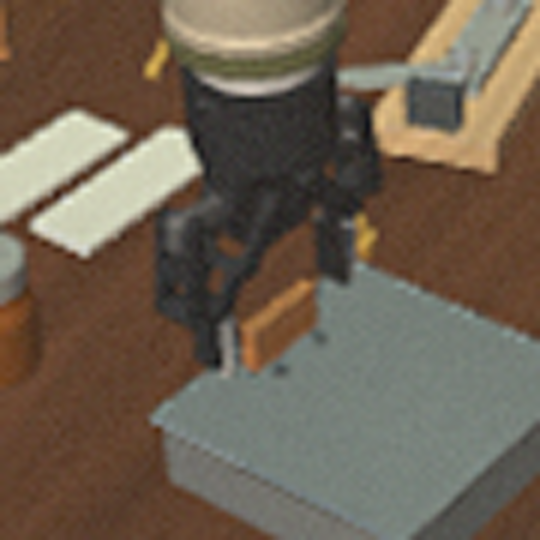

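The tips now straddle the fin with no contact force, which confirms the 38 mm offset. Closing the jaws.

Call:
send_rows([
  [[0,0,0],0],
  [[0,0,0],0],
  [[0,0,0],0],
  [[0,0,0],0],
  [[0,0,0],0],
  [[0,0,0],0],
  [[0,0,0],0],
  [[0,0,0],0],
], hand=0.0, force=60)

```text
clock: 6.4
position: [0.5396, 0.311, 0.0111]
ee_rot: [0.771, 0.637, 0.0, 0.0]
ft_force: [-0.0, -0.7, 4.8]
grip_width: 0.567
```

```bash
python3 - <<'E'
from h import *
plan([])
im,d,P=tips()
cv2.imwrite("pics/s5.png",cv2.resize(im[180:270,240:330,::-1],None,fx=6,fy=6,interpolation=cv2.INTER_CUBIC))
E
```

```text
t 6.40 pos [0.5396 0.311  0.0111] yaw 79.18 tilt [ 0.0007  0.0003 -1.    ] F [-0.017  -0.657   4.7757] grip 0.567 j [ 0.0328  0.6469 -0.845   1.6217  0.5265  1.1144  0.432 ]
lowest dark [[0.5391 0.2477 0.0414]
 [0.5268 0.328  0.0441]
 [0.5288 0.3306 0.0453]
 [0.5269 0.2957 0.0477]] tcp [0.5396 0.311  0.0111]
```

View pics/s5.png

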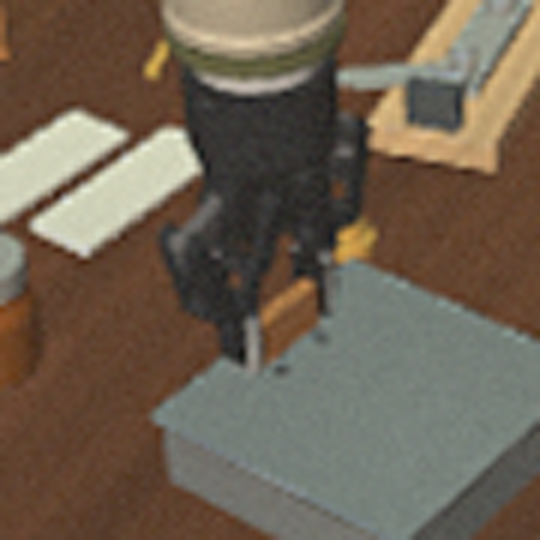

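The +4.8 N suggests the tips are touching the plate. I'll reopen slightly, rise 6 mm and grip again, so the lid can pivot freely.

Call:
send_rows([
  [[0,0,0],0],
  [[0,0,0],0],
  [[0,0,-0.003],0],
  [[0,0,-0.006],0],
  [[0,0,-0.006],0],
  [[0,0,-0.006],0],
  [[0,0,-0.006],0],
  [[0,0,-0.006],0],
], hand=0.75)

```text
clock: 7.45
position: [0.5393, 0.3108, 0.0165]
ee_rot: [0.771, 0.637, -0.0, 0.0]
ft_force: [-0.4, -0.8, 0.3]
grip_width: 0.751
```

Call:
send_rows([
  [[0,0,0],0],
  [[0,0,0],0],
  [[0,0,0],0],
  [[0,0,0],0],
  [[0,0,0],0],
  [[0,0,0],0],
  [[0,0,0],0],
  [[0,0,0],0],
], hand=0.0, force=50)

```text
clock: 8.45
position: [0.5395, 0.311, 0.0169]
ee_rot: [0.771, 0.637, 0.0, 0.0]
ft_force: [-1.0, 0.8, 5.6]
grip_width: 0.571
```

```bash
python3 - <<'E'
from h import *
# arc: pivot rel to rim corner (135,h+4); lid x yaw -10.8
o=manip.get_obs();p=o["position"];h=20;r=np.hypot(135,h+4);a0=np.arctan2(h+4,135)
u=np.array([np.cos(np.radians(-10.8)),np.sin(np.radians(-10.8)),0])
W=[]
for t in (3,6,9,12,15,18,21,24,28,32,36,40,44,48):
    a=a0+np.radians(t);W.append((p+u*(r*np.cos(a)-135)/1000+[0,0,(r*np.sin(a)-h-4)/1000],None))
plan(W,o)
E
```

```text
t 8.45 pos [0.5395 0.311  0.0169] yaw 79.19 tilt [ 0.0005  0.0002 -1.    ] F [-1.0019  0.7699  5.607 ] grip 0.571 j [ 0.0356  0.6402 -0.8492  1.618   0.5208  1.1236  0.4357]
[-0.     -0.0014 -0.007 ] spin 0.0000
[-0.     -0.0032 -0.014 ] spin 0.0000
[-0.     -0.0054 -0.0208] spin 0.0000
[-0.     -0.0079 -0.0275] spin 0.0000
[-0.     -0.0108 -0.0341] spin 0.0000
[-0.     -0.014  -0.0405] spin 0.0000
[-0.     -0.0176 -0.0468] spin 0.0000
[-0.     -0.0214 -0.0528] spin 0.0000
[-0.     -0.0271 -0.0606] spin 0.0000
[-0.     -0.0332 -0.0679] spin 0.0000
[-0.     -0.0399 -0.0748] spin 0.0000
[-0.     -0.047  -0.0812] spin 0.0000
[-0.     -0.0546 -0.087 ] spin 0.0000
[-0.     -0.0625 -0.0924] spin 0.0000
```

Call:
send_rows([
  [[0,-0.001,-0.007],0],
  [[0,-0.003,-0.014],0],
  [[0,-0.005,-0.021],0],
  [[0,-0.008,-0.028],0],
  [[0,-0.011,-0.034],0],
  [[0,-0.014,-0.041],0],
  [[0,-0.018,-0.047],0],
  [[0,-0.021,-0.053],0],
])

```text
clock: 9.45
position: [0.5184, 0.3149, 0.07]
ee_rot: [0.771, 0.637, -0.0, 0.0]
ft_force: [-1.2, -0.7, -2.1]
grip_width: 0.57
```

```bash
python3 - <<'E'
from h import *
plan([])
im,d=manip.camera("side")
cv2.imwrite("pics/s6.png",cv2.resize(im[160:280,230:350,::-1],None,fx=5,fy=5,interpolation=cv2.INTER_CUBIC))
E
```

```text
t 9.45 pos [0.5184 0.3149 0.07  ] yaw 79.19 tilt [ 0.     -0.0001 -1.    ] F [-1.162  -0.6598 -2.0743] grip 0.570 j [ 0.0618  0.5535 -0.8986  1.6215  0.4587  1.1918  0.4446]
```

View pics/s6.png

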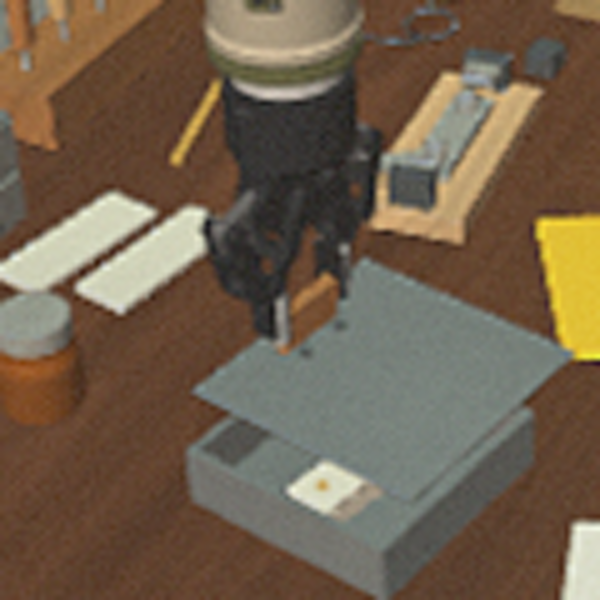

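```bash
cat >> h.py <<'E'
def lidplane(im,P,c,rad=.16,zmin=.03):
    h=cv2.cvtColor(im,cv2.COLOR_RGB2HSV)
    m=(np.hypot(P[...,0]-c[0],P[...,1]-c[1])<rad)&(P[...,2]>zmin)&(P[...,2]<.35)&(np.ptp(im.astype(int),axis=2)<40)&(im.min(-1)>85)
    n,l,st,ce=cv2.connectedComponentsWithStats(m.astype(np.uint8));k=1+st[1:,4].argmax();m=l==k
    Q=P[m]
    for _ in range(5):
        c0=Q.mean(0);nn=np.linalg.svd(Q-c0,full_matrices=False)[2][2];nn*=np.sign(nn[2])
        Q=Q[np.abs((Q-c0)@nn)<.006]
    print("px",m.sum(),len(Q),"centroid",c0,"n",nn,"tilt %.1f az %.1f"%(np.degrees(np.arccos(nn[2])),np.degrees(np.arctan2(nn[1],nn[0]))))
    h_=cv2.minAreaRect(np.float32((Q-c0)@np.linalg.svd(Q-c0,full_matrices=False)[2][:2].T*1000));print("size",h_[1])
    print("z range",np.percentile(Q[:,2],[.5,2,98,99.5]))
    return m,Q
E
python3 - <<'E'
from h import *
im,d=manip.camera("side");P=deproj("side",d)
m,Q=lidplane(im,P,(.46,.32))
u=np.array([np.cos(np.radians(-10.8)),np.sin(np.radians(-10.8))])
s=Q[:,:2]@u; k=np.argsort(s)
print("back",Q[k[:30]].mean(0),"front",Q[k[-30:]].mean(0))
E
```

```text
px 2097 881 centroid [0.4384 0.3008 0.0967] n [-0.0047  0.0187  0.9998] tilt 1.1 az 104.0
size (160.05967712402344, 120.10511016845703)
z range [0.0925 0.0934 0.1002 0.1008]
back [0.3732 0.3167 0.0959] front [0.5114 0.2603 0.0975]
```

The plane fit shows the lid came up flat: tilt 1°, plate top at z 0.097. The grip is too stiff to let it pivot. I'll put it back on the tub by reversing the motion, then regrip softly and higher, and push toward the back wall to tip it.

Call:
send_rows([
  [[0,0.004,0.006],0],
  [[0,0.008,0.014],0],
  [[0,0.012,0.023],0],
  [[0,0.015,0.031],0],
  [[0,0.018,0.039],0],
  [[0,0.02,0.046],0],
  [[0,0.021,0.052],0],
  [[0,0.021,0.053],0],
])

```text
clock: 10.55
position: [0.5395, 0.3108, 0.0169]
ee_rot: [0.771, 0.637, -0.0, 0.0]
ft_force: [-2.5, -3.8, 8.0]
grip_width: 0.564
```

```bash
python3 - <<'E'
from h import *
plan([])
im,d=manip.camera("side");P=deproj("side",d)
m,Q=lidplane(im,P,(.46,.32))
for z in (.044,.05,.055,.06,.065): print(z,proj("side",[.5395+.187*.026-.01,.311+.98*.026+.002,z]))
cv2.imwrite("pics/s7.png",cv2.resize(im[205:265,260:330,::-1],None,fx=10,fy=10,interpolation=cv2.INTER_CUBIC))
E
```

```text
t 10.55 pos [0.5395 0.3108 0.0169] yaw 79.18 tilt [ 0.0003 -0.0004 -1.    ] F [-2.5107 -3.8479  7.9598] grip 0.564 j [ 0.0357  0.6404 -0.8492  1.6179  0.5211  1.1243  0.4355]
px 1824 1734 centroid [0.4706 0.331  0.0437] n [0.004  0.0003 1.    ] tilt 0.2 az 3.7
size (165.09849548339844, 162.04867553710938)
z range [0.0393 0.0401 0.0474 0.0482]
0.044 [[283.1425 242.3603]]
0.05 [[283.0138 240.8354]]
0.055 [[282.906  239.5588]]
0.06 [[282.7978 238.2768]]
0.065 [[282.6891 236.9893]]
```

View pics/s7.png

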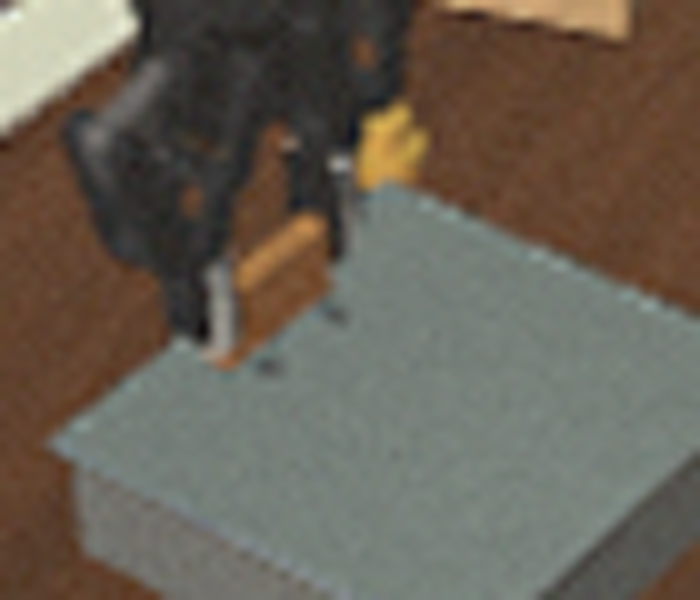

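The lid is flat on the tub again (plate z 0.0437, tilt 0.2°), and the finger tips are about 6 mm above the plate. I'll regrip 12 mm higher at 20 N.

Call:
send_rows([
  [[0,0,0],0],
  [[0,0,0],0],
  [[0,0,-0.004],0],
  [[0,0,-0.008],0],
  [[0,0,-0.012],0],
  [[0,0,-0.012],0],
  [[0,0,-0.012],0],
  [[0,0,-0.012],0],
], hand=0.72, force=20)

```text
clock: 11.6
position: [0.5393, 0.3107, 0.0284]
ee_rot: [0.771, 0.637, -0.0, 0.0]
ft_force: [0.8, -0.2, -0.6]
grip_width: 0.721
```

Call:
send_rows([
  [[0,0,0],0],
  [[0,0,0],0],
  [[0,0,0],0],
  [[0,0,0],0],
  [[0,0,0],0],
  [[0,0,0],0],
  [[0,0,0],0],
  [[0,0,0],0],
], hand=0.0, force=20)

```text
clock: 12.6
position: [0.5393, 0.3108, 0.0286]
ee_rot: [0.771, 0.637, 0.0, 0.0]
ft_force: [-2.3, -0.2, 4.0]
grip_width: 0.577
```

```bash
python3 - <<'E'
from h import *
plan([])
for t in (1.5,3,5,7,9,11,13,15,18,22,26,30,34,38,42,46):
    a0=np.arctan2(27,130);r=np.hypot(27,130);a=a0+np.radians(t);print(t,"y %.1f z %.1f"%(r*np.cos(a)-130,-(r*np.sin(a)-27)))
E
```

```text
t 12.60 pos [0.5393 0.3108 0.0286] yaw 79.18 tilt [ 0. -0. -1.] F [-2.2659 -0.2101  3.9983] grip 0.577 j [ 0.0413  0.627  -0.8574  1.6102  0.5095  1.1423  0.443 ]
1.5 y -0.8 z -3.4
3 y -1.6 z -6.8
5 y -2.8 z -11.2
7 y -4.3 z -15.6
9 y -5.8 z -20.0
11 y -7.5 z -24.3
13 y -9.4 z -28.6
15 y -11.4 z -32.7
18 y -14.7 z -38.9
22 y -19.6 z -46.7
26 y -25.0 z -54.3
30 y -30.9 z -61.4
34 y -37.3 z -68.1
38 y -44.2 z -74.3
42 y -51.5 z -80.1
46 y -59.1 z -85.3
```

Call:
send_rows([
  [[0,-0.004,0],0],
  [[0,-0.007,-0.002],0],
  [[0,-0.008,-0.005],0],
  [[0,-0.009,-0.009],0],
  [[0,-0.011,-0.014],0],
  [[0,-0.012,-0.018],0],
  [[0,-0.0135,-0.022],0],
  [[0,-0.015,-0.026],0],
])

```text
clock: 13.6
position: [0.5257, 0.3137, 0.0549]
ee_rot: [0.771, 0.637, 0.001, 0.0]
ft_force: [5.4, 1.6, 0.2]
grip_width: 0.571
```

```bash
python3 - <<'E'
from h import *
plan([])
im,d=manip.camera("side");P=deproj("side",d)
m,Q=lidplane(im,P,(.46,.32))
cv2.imwrite("pics/s8.png",cv2.resize(im[170:270,235:345,::-1],None,fx=6,fy=6,interpolation=cv2.INTER_CUBIC))
E
```

```text
t 13.60 pos [0.5257 0.3137 0.0549] yaw 79.15 tilt [ 0.0021  0.0008 -1.    ] F [5.4254 1.5553 0.2497] grip 0.571 j [ 0.0547  0.5781 -0.8843  1.6213  0.4778  1.1702  0.4415]
px 2115 1866 centroid [0.4637 0.3301 0.0565] n [-0.1943  0.0421  0.98  ] tilt 11.5 az 167.8
size (162.259033203125, 161.22386169433594)
z range [0.0405 0.0421 0.0726 0.0743]
```

View pics/s8.png

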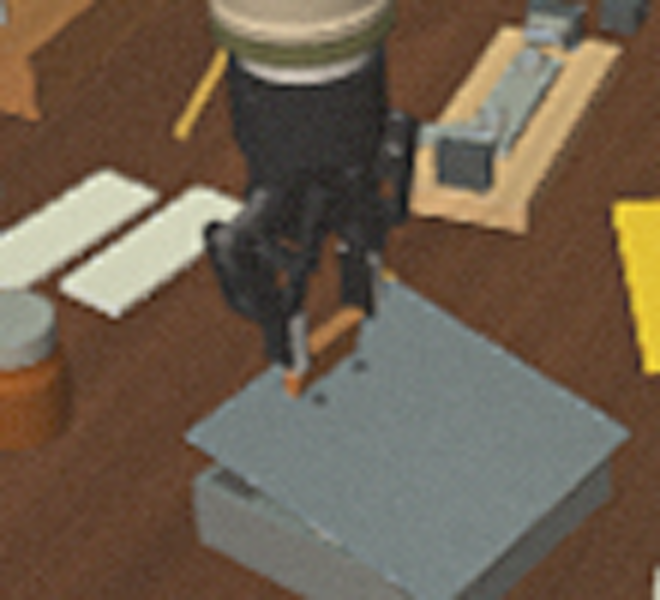

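It's tipping about the back rim: tilt 11.5°, back edge at rim height. I'll continue along the arc.

Call:
send_rows([
  [[0,-0.003,-0.006],0],
  [[0,-0.0065,-0.012],0],
  [[0,-0.0115,-0.02],0],
  [[0,-0.017,-0.0275],0],
  [[0,-0.023,-0.0345],0],
  [[0,-0.0295,-0.041],0],
  [[0,-0.0365,-0.047],0],
  [[0,-0.044,-0.053],0],
])

```text
clock: 14.65
position: [0.4807, 0.3219, 0.1078]
ee_rot: [0.771, 0.637, -0.0, 0.0]
ft_force: [1.1, 0.7, -0.8]
grip_width: 0.573
```

```bash
python3 - <<'E'
from h import *
plan([])
im,d=manip.camera("side");P=deproj("side",d)
m,Q=lidplane(im,P,(.46,.32))
cv2.imwrite("pics/s9.png",cv2.resize(im[150:270,235:355,::-1],None,fx=5,fy=5,interpolation=cv2.INTER_CUBIC))
E
```

```text
t 14.65 pos [0.4807 0.3219 0.1078] yaw 79.19 tilt [-0.0003 -0.0003 -1.    ] F [ 1.1451  0.6728 -0.8291] grip 0.573 j [ 0.0846  0.4608 -0.9504  1.659   0.3943  1.2281  0.4302]
px 2412 1150 centroid [0.4451 0.3189 0.086 ] n [-0.6215  0.1525  0.7684] tilt 39.8 az 166.2
size (150.72183227539062, 160.93289184570312)
z range [0.0392 0.0412 0.1368 0.1401]
```

View pics/s9.png

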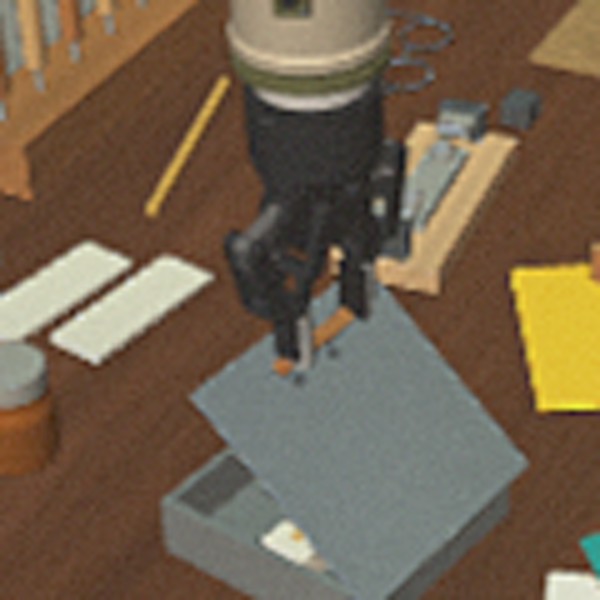

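Call:
send_rows([
  [[0,-0.005,-0.0035],0],
  [[0,-0.01,-0.007],0],
  [[0,-0.015,-0.01],0],
  [[0,-0.02,-0.0125],0],
  [[0,-0.02,-0.0125],0],
  [[0,-0.02,-0.0125],0],
  [[0,-0.02,-0.0125],0],
  [[0,-0.02,-0.0125],0],
])

```text
clock: 15.7
position: [0.4618, 0.3256, 0.12]
ee_rot: [0.771, 0.637, -0.0, -0.0]
ft_force: [-0.5, -0.4, -2.1]
grip_width: 0.569
```

```bash
python3 - <<'E'
from h import *
im,d=manip.camera("side");P=deproj("side",d)
m,Q=lidplane(im,P,(.46,.32))
# mat target: lid yaw -90 -> tool yaw 0; approx release pose
plan([((.46,.25,.25),60),((.512,-.1,.25),30),((.512,-.36,.22),0)])
E
```

```text
px 2485 752 centroid [0.419  0.3205 0.0978] n [-0.5706  0.1566  0.8062] tilt 36.3 az 164.6
size (167.1552276611328, 98.10613250732422)
z range [0.0567 0.0584 0.1474 0.1503]
t 15.75 pos [0.4618 0.3256 0.12  ] yaw 79.18 tilt [-0.0001 -0.     -1.    ] F [ 0.5775  0.0166 -1.9544] grip 0.574 j [ 0.0937  0.4203 -0.9731  1.681   0.3651  1.2361  0.4206]
[-0.0746  0.0124 -0.13  ] spin 0.3347
[-0.4086  0.1292 -0.13  ] spin 0.8583
[-0.664   0.1781 -0.1   ] spin 1.3819
```

```bash
python3 - <<'E'
from h import *
im,d=manip.camera("side");P=deproj("side",d)
cv2.imwrite("pics/s10.png",cv2.resize(im[150:270,235:355,::-1],None,fx=5,fy=5,interpolation=cv2.INTER_CUBIC))
# pixels on lid only: sample region
for r0,r1,c0,c1 in ((222,245,292,318),(215,240,285,310)):
    Q=P[r0:r1,c0:c1].reshape(-1,3);c=np.median(Q,0)
    for _ in range(6):
        c=Q.mean(0);n=np.linalg.svd(Q-c,full_matrices=False)[2][2];n*=np.sign(n[2]);Q=Q[np.abs((Q-c)@n)<.005]
    print(len(Q),c,n,np.degrees(np.arccos(n[2])))
E
```

```text
86 [0.4529 0.352  0.1178] [-0.4278 -0.062   0.9017] 25.61268579424372
91 [0.4749 0.3527 0.1323] [ 0.2291 -0.4978  0.8365] 33.2322991280247
```

View pics/s10.png

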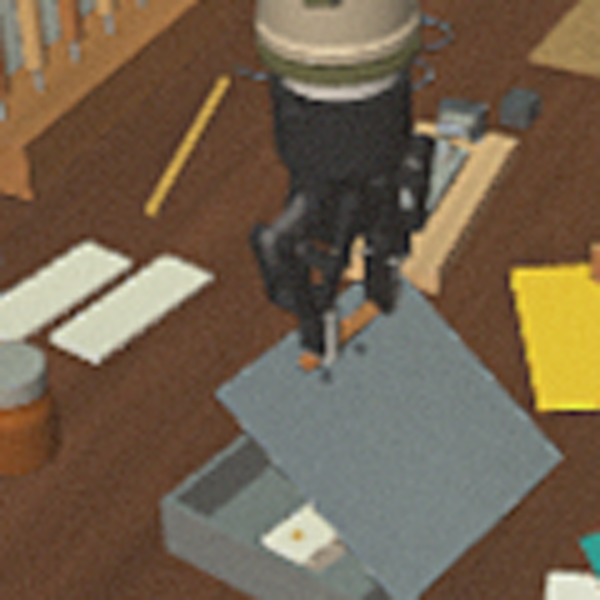

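The lid is at about 40° and just leaving the rim. It was at 39.8° with its back edge at rim height in the previous frame, so the tip is done. Now I'll grip harder, lift and carry it toward the mat.

Call:
send_rows([
  [[0,0,0],0],
  [[0,0,-0.02],0],
  [[0,0,-0.06],0],
  [[0,0,-0.1],0.04],
  [[-0.03,0,-0.12],0.12],
  [[-0.08,0.02,-0.12],0.25],
  [[-0.14,0.04,-0.12],0.4],
  [[-0.2,0.06,-0.12],0.55],
], force=60)

```text
clock: 16.8
position: [0.4831, 0.1181, 0.2418]
ee_rot: [0.916, 0.402, 0.001, 0.0]
ft_force: [1.5, -0.7, -2.3]
grip_width: 0.541
```

```bash
python3 - <<'E'
from h import *
plan([((.512,-.36,.24),0)])
im,d=manip.camera("side");P=deproj("side",d)
cv2.imwrite("pics/s11.png",cv2.resize(im[50:250,235:435,::-1],None,fx=3,fy=3,interpolation=cv2.INTER_CUBIC))
E
```

```text
t 16.80 pos [0.4831 0.1181 0.2418] yaw 47.44 tilt [ 0.0021 -0.0001 -1.    ] F [ 1.4903 -0.6758 -2.2783] grip 0.541 j [ 0.5034  0.0908 -0.8731  1.6825  0.0715  1.3992  0.4482]
[-0.3326  0.3446  0.0018] spin 0.8280
```

View pics/s11.png

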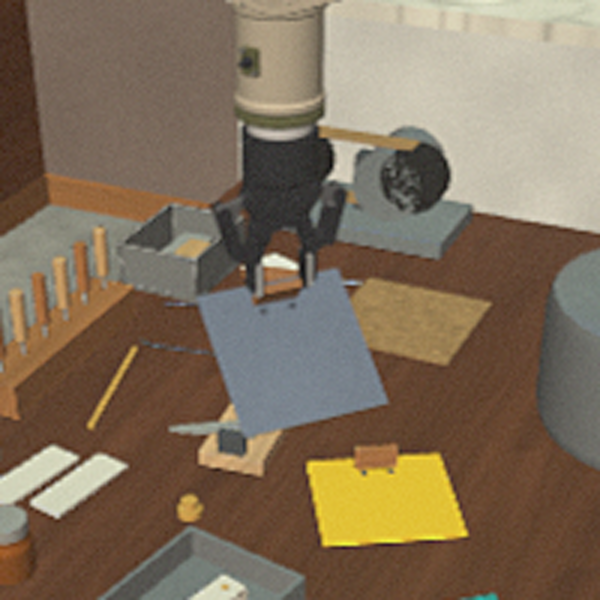

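Call:
send_rows([
  [[-0.04,0.041,0],0.1],
  [[-0.08,0.083,0],0.2],
  [[-0.122,0.126,0],0.3],
  [[-0.164,0.169,0],0.41],
  [[-0.206,0.213,0],0.52],
  [[-0.248,0.257,0],0.63],
  [[-0.29,0.301,0],0.74],
  [[-0.332,0.344,0.01],0.828],
])

```text
clock: 17.85
position: [0.5145, -0.3596, 0.2324]
ee_rot: [1.0, 0.001, 0.001, 0.001]
ft_force: [0.5, -0.1, -1.1]
grip_width: 0.548
```

```bash
python3 - <<'E'
from h import *
plan([((.512,-.36,.1),0)])
im,d=manip.camera("side");P=deproj("side",d)
cv2.imwrite("pics/s12.png",cv2.resize(im[50:200,300:450,::-1],None,fx=4,fy=4,interpolation=cv2.INTER_CUBIC))
p=manip.get_obs()["position"]
m=(np.hypot(P[...,0]-p[0],P[...,1]-p[1])<.16)&(P[...,2]>.1)&(P[...,2]<.31)&(im.min(-1)>75)&(np.ptp(im.astype(int),axis=2)<60)&(im[...,2]>im[...,0])
n,l,st,ce=cv2.connectedComponentsWithStats(m.astype(np.uint8));k=1+st[1:,4].argmax();Q=P[l==k]
for _ in range(6):
    c=Q.mean(0);n=np.linalg.svd(Q-c,full_matrices=False)[2][2];n*=np.sign(n[2]);Q=Q[np.abs((Q-c)@n)<.008]
print(len(Q),c,n,np.degrees(np.arccos(n[2])),np.percentile(Q,[1,99],axis=0))
E
```

```text
t 17.85 pos [ 0.5145 -0.3596  0.2324] yaw 0.09 tilt [ 0.003  -0.0015 -1.    ] F [ 0.5392 -0.1391 -1.1412] grip 0.548 j [ 0.883   0.3558 -0.4561  1.381   0.1555  1.4368  0.4331]
[-0.0025  0.0004  0.1324] spin 0.0015
1273 [ 0.5103 -0.3231  0.2119] [-0.0007  0.5927  0.8054] 36.35029041239479 [[ 0.4351 -0.3906  0.1679]
 [ 0.5891 -0.2634  0.2608]]
```

View pics/s12.png

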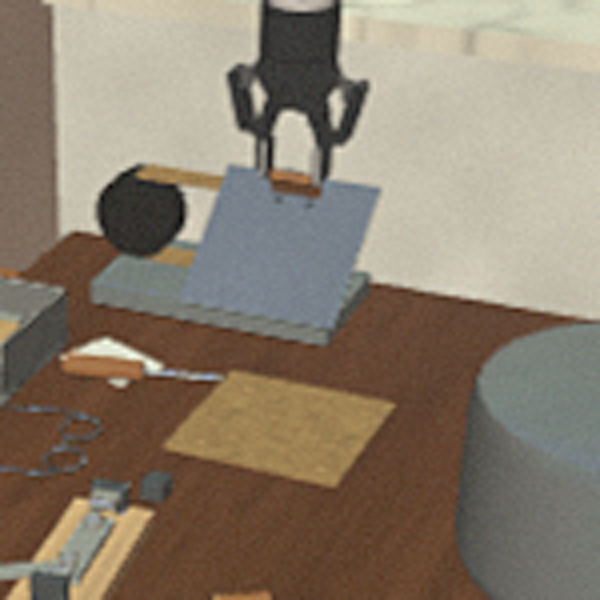

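The lid is held at 36°, centred over the mat in x. I'll descend to just above back-edge contact.

Call:
send_rows([
  [[-0.001,0.003,0.015],0],
  [[-0.002,0.008,0.045],0],
  [[-0.0025,0.011,0.08],0],
  [[-0.0025,0.011,0.11],0],
  [[-0.0025,0.011,0.133],0],
  [[-0.0025,0.011,0.147],0],
  [[-0.0025,0.011,0.153],0],
  [[-0.0025,0.011,0.155],0],
], force=30)

```text
clock: 18.9
position: [0.5117, -0.3686, 0.0757]
ee_rot: [1.0, 0.002, 0.0, 0.0]
ft_force: [0.2, -0.3, -2.1]
grip_width: 0.543
```

```bash
python3 - <<'E'
from h import *
plan([])
im,d=manip.camera("side");P=deproj("side",d)
cv2.imwrite("pics/s13.png",cv2.resize(im[80:200,310:430,::-1],None,fx=5,fy=5,interpolation=cv2.INTER_CUBIC))
E
```

```text
t 18.90 pos [ 0.5117 -0.3686  0.0757] yaw 0.26 tilt [ 0.0009 -0.0004 -1.    ] F [ 0.1523 -0.3458 -2.1303] grip 0.543 j [ 0.886   0.4688 -0.435   1.5677  0.21    1.1508  0.411 ]
```

View pics/s13.png

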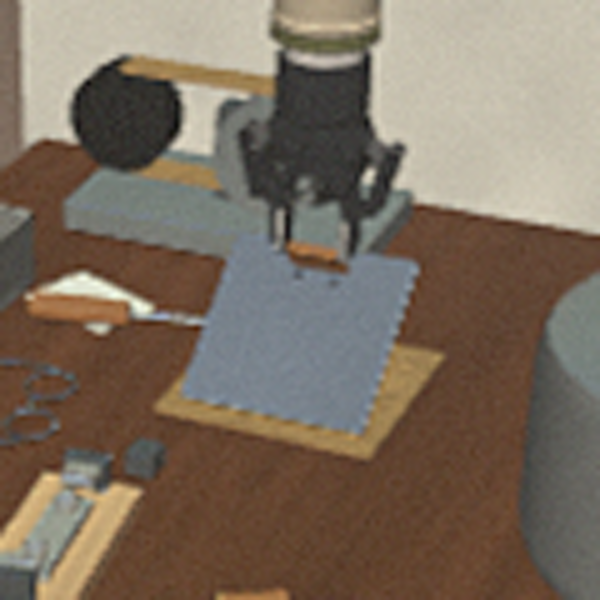

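Call:
send_rows([
  [[0,0,0.004],0],
  [[0,0.01,0.014],0],
  [[0,0.018,0.0245],0],
  [[0,0.027,0.037],0],
  [[0,0.034,0.048],0],
  [[0,0.039,0.058],0],
  [[0,0.042,0.067],0],
  [[0,0.044,0.072],0],
], force=20)

```text
clock: 19.95
position: [0.5112, -0.4123, 0.0023]
ee_rot: [1.0, 0.002, -0.0, -0.0]
ft_force: [-1.6, -1.0, 2.4]
grip_width: 0.546
```

```bash
python3 - <<'E'
from h import *
plan([])
im,d=manip.camera("side");P=deproj("side",d)
cv2.imwrite("pics/s14.png",cv2.resize(im[80:200,310:430,::-1],None,fx=5,fy=5,interpolation=cv2.INTER_CUBIC))
m=(np.hypot(P[...,0]-.512,P[...,1]+.354)<.13)&(P[...,2]>-.01)&(P[...,2]<.11)&(im.min(-1)>75)&(im[...,2]>im[...,0])
n,l,st,ce=cv2.connectedComponentsWithStats(m.astype(np.uint8));k=1+st[1:,4].argmax();Q=P[l==k]
for _ in range(6):
    c=Q.mean(0);n=np.linalg.svd(Q-c,full_matrices=False)[2][2];n*=np.sign(n[2]);Q=Q[np.abs((Q-c)@n)<.006]
print(len(Q),c,n,np.degrees(np.arccos(n[2])),np.percentile(Q,[1,99],axis=0))
E
```

```text
t 19.95 pos [ 0.5112 -0.4123  0.0023] yaw 0.24 tilt [-0.0006  0.0007 -1.    ] F [-1.611  -0.9732  2.4275] grip 0.546 j [ 0.9031  0.597  -0.3981  1.544   0.2532  1.0529  0.445 ]
637 [ 0.5077 -0.3449  0.0144] [-0.      0.0238  0.9997] 1.3657304415114127 [[ 0.4339 -0.4265  0.0086]
 [ 0.5847 -0.2717  0.0199]]
```

View pics/s14.png

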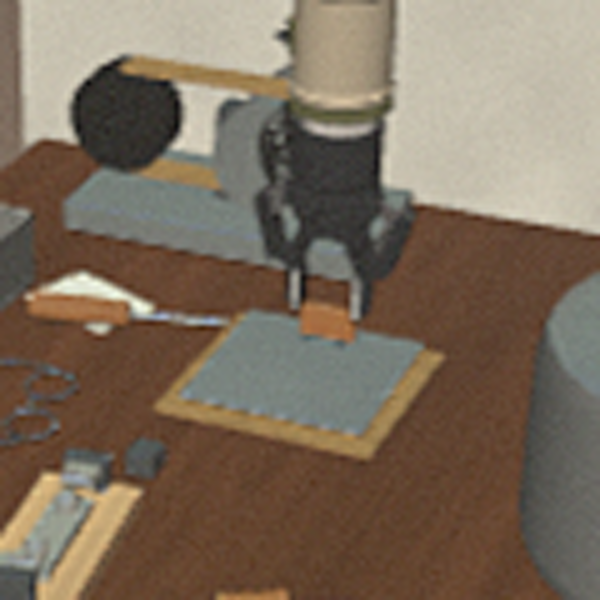

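The lid is almost flat (1.4°) and centred on the mat. I'll release and rise.

Call:
send_rows([
  [[0,0,0.002],0],
  [[0,0,0.002],0],
  [[0,0,0.002],0],
  [[0,0,-0.01],0],
  [[0,0,-0.05],0],
  [[0,0,-0.11],0],
  [[0,0,-0.17],0],
  [[0,0,-0.22],0],
], hand=0.8)

```text
clock: 21.0
position: [0.5117, -0.4126, 0.2272]
ee_rot: [1.0, 0.002, 0.001, 0.001]
ft_force: [0.1, -0.4, 0.1]
grip_width: 0.803
```

```bash
python3 - <<'E'
from h import *
plan([])
im,d=manip.camera("side");P=deproj("side",d)
cv2.imwrite("pics/s15.png",cv2.resize(im[80:280,230:430,::-1],None,fx=3,fy=3,interpolation=cv2.INTER_CUBIC))
m=(np.hypot(P[...,0]-.512,P[...,1]+.354)<.13)&(P[...,2]>-.01)&(P[...,2]<.11)&(im.min(-1)>75)&(im[...,2]>im[...,0])
n,l,st,ce=cv2.connectedComponentsWithStats(m.astype(np.uint8));k=1+st[1:,4].argmax();Q=P[l==k]
c=Q.mean(0);n=np.linalg.svd(Q-c,full_matrices=False)[2][2];print(n,c)
print(rect("side",l==k,.013))
im,d=manip.camera("top");cv2.imwrite("pics/t15.png",im[:,:,::-1]);np.save("pics/t15.npy",d)
cv2.imwrite("pics/t15c.png",cv2.resize(im[160:260,190:290,::-1],None,fx=6,fy=6,interpolation=cv2.INTER_CUBIC))
E
```

```text
t 21.00 pos [ 0.5117 -0.4126  0.2272] yaw 0.24 tilt [ 0.0023 -0.0017 -1.    ] F [ 0.1316 -0.4338  0.102 ] grip 0.803 j [ 0.9159  0.4228 -0.4318  1.3019  0.1742  1.4507  0.5018]
[-0.0057  0.0083 -0.9999] [ 0.5064 -0.3448  0.0129]
(array([ 508.8936, -349.3754]), (154.0501251220703, 158.04916381835938), 0.2886371612548828)
```

View pics/s15.png

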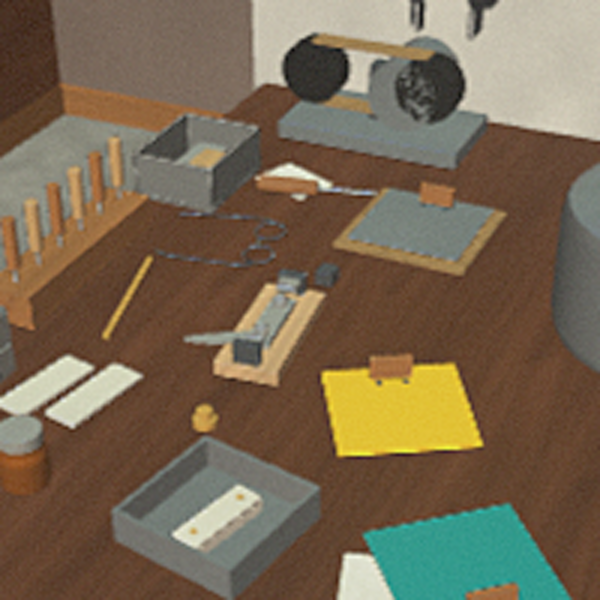

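View pics/t15c.png

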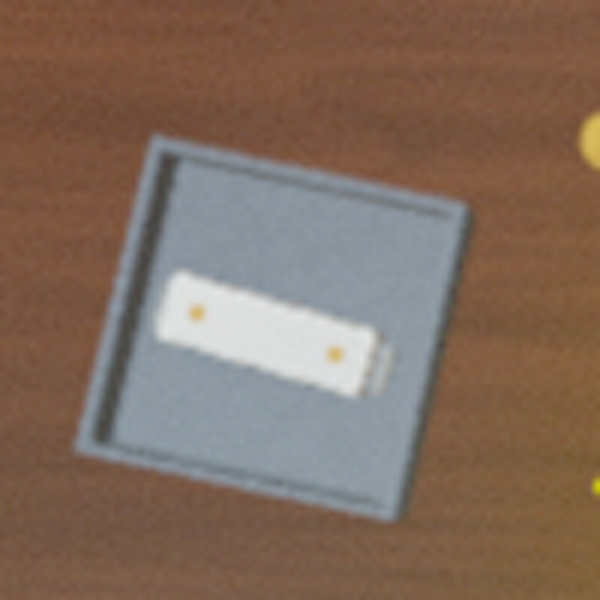

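The lid lies flat on the mat, with its centre (0.509, -0.349) against the mat's (0.512, -0.354). The scale is visible in the tub. I'll measure the scale and the jig accurately.

```bash
python3 - <<'E'
from h import *
im=cv2.imread("pics/t15.png");d=np.load("pics/t15.npy");h=cv2.cvtColor(im,cv2.COLOR_BGR2HSV)
m=np.zeros((400,640),bool);m[190:240,205:260]=True
w=(m&(im.min(-1)>170)).astype(np.uint8)
w=cv2.morphologyEx(w,cv2.MORPH_CLOSE,np.ones((3,3)))
print("scale",w.sum(),rect("top",w,.025))
# rivets
r=m&(h[...,1]>60)&(im[...,2]>170)&(h[...,0]>10)
n,l,st,ce=cv2.connectedComponentsWithStats(r.astype(np.uint8))
for k in range(1,n):
    if st[k,4]>=2: print("rivet",ce[k],cast("top",[ce[k]],.025))
P=deproj("top",d);mm=m&(P[...,2]>.018)&(P[...,2]<.04)&(w>0);print("z",np.median(P[...,2][mm]))
# jig frames: upsample and view w/ edges
cv2.imwrite("pics/jig.png",cv2.resize(im[150:212,312:402],None,fx=8,fy=8,interpolation=cv2.INTER_CUBIC))
# wood only without blade: exclude grey; lower edge & ends
mm=np.zeros((400,640),bool);mm[160:205,318:397]=True
wd=mm&(h[...,0]<25)&(im[...,2]>150)&(h[...,1]>50)&(h[...,1]<140)
n,l,st,ce=cv2.connectedComponentsWithStats(cv2.morphologyEx(wd.astype(np.uint8),cv2.MORPH_CLOSE,np.ones((3,3))));k=1+st[1:,4].argmax()
c=cv2.convexHull(np.argwhere(l==k)[:,::-1].astype(np.int32));W=cast("top",c[:,0],.02)[:,:2]*1000
print("wood",cv2.minAreaRect(W.astype(np.float32)),W.astype(int).tolist())
E
```

```text
scale 456 (array([476.107 , 325.8322]), (110.23041534423828, 33.9707145690918), 75.01827239990234)
rivet [222.5 211.5] [[0.4863 0.3616 0.025 ]]
rivet [245.5 218.5] [[0.4685 0.2959 0.025 ]]
z 0.024858677390555695
wood ((583.5018920898438, -16.172500610351562), (82.64146423339844, 192.09814453125), 6.416564464569092) [[554, -113], [550, -93], [539, 9], [534, 47], [534, 72], [548, 76], [577, 79], [612, 80], [615, 69], [627, -40], [631, -77], [632, -106], [577, -113]]
```

View pics/jig.png

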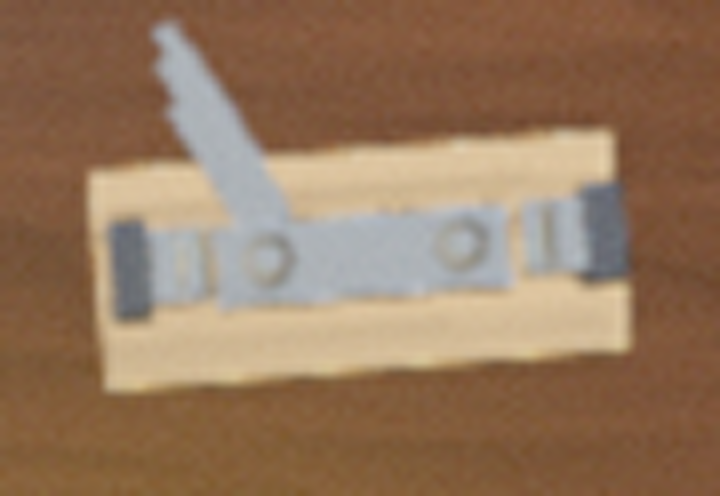

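The jig fits as 83 x 192 mm, centred at (0.5835, -0.0162), yaw 6.4°. The stud midpoint agrees at (0.5832, -0.0163). The scale centre is (0.4773, 0.329), yaw -15.1°, top at z 0.025 as it should be. Moving over the tub.

```bash
python3 - <<'E'
from h import *
plan([((.4773,.329,.227),-15.1)])
E
```

```text
t 21.10 pos [ 0.5138 -0.4138  0.2313] yaw 0.23 tilt [ 0.0088 -0.0067 -0.9999] F [ 0.1353 -0.8564  0.3976] grip 0.799 j [ 0.9157  0.4199 -0.4324  1.2972  0.1744  1.45    0.5016]
[-0.0335 -0.743   0.0043] spin 0.2676
```

Call:
send_rows([
  [[0,-0.04,0],0.02],
  [[-0.003,-0.1,0],0.05],
  [[-0.006,-0.16,0],0.08],
  [[-0.009,-0.22,0],0.11],
  [[-0.012,-0.28,0],0.14],
  [[-0.015,-0.34,0],0.17],
  [[-0.018,-0.4,0],0.2],
  [[-0.021,-0.46,0],0.23],
], hand=0.6)

```text
clock: 22.1
position: [0.4881, 0.0491, 0.2238]
ee_rot: [0.994, -0.113, 0.001, 0.0]
ft_force: [0.2, 0.3, 0.0]
grip_width: 0.6
```

```bash
python3 - <<'E'
from h import *
plan([((.4773,.329,.05),-15.1)])
E
```

```text
t 22.10 pos [0.4881 0.0491 0.2238] yaw -13.01 tilt [ 0.0013 -0.0009 -1.    ] F [0.1532 0.316  0.0151] grip 0.600 j [ 0.5204  0.0672 -0.7363  1.7312  0.0473  1.3597 -0.4517]
[-0.0735 -0.2702  0.1738] spin 0.0366
```

Call:
send_rows([
  [[-0.015,-0.055,0],0.01],
  [[-0.03,-0.11,0.01],0.02],
  [[-0.045,-0.165,0.03],0.03],
  [[-0.06,-0.22,0.06],0.037],
  [[-0.07,-0.26,0.1],0.037],
  [[-0.0735,-0.27,0.14],0.037],
  [[-0.0735,-0.27,0.165],0.037],
  [[-0.0735,-0.27,0.174],0.037],
])

```text
clock: 23.1
position: [0.4767, 0.3264, 0.048]
ee_rot: [0.991, -0.131, -0.001, 0.001]
ft_force: [0.8, -0.1, -0.5]
grip_width: 0.6
```

```bash
python3 - <<'E'
from h import *
plan([((.4773,.329,-.024),-15.1)])
im,d,P=tips()
cv2.imwrite("pics/s16.png",cv2.resize(im[190:270,250:350,::-1],None,fx=7,fy=7,interpolation=cv2.INTER_CUBIC))
p=manip.get_obs()["position"]
for r in range(215,250):
    row=[(c,int(im[r,c].mean()),*(P[r,c]*1000).astype(int).tolist()) for c in range(285,325) if P[r,c,2]>.06 and np.hypot(*(P[r,c,:2]-p[:2]))<.06]
    if row: print(r,row[::4])
E
```

```text
t 23.10 pos [0.4767 0.3264 0.048 ] yaw -15.04 tilt [-0.0015 -0.0011 -1.    ] F [ 0.808  -0.0754 -0.5362] grip 0.600 j [-0.0127  0.4944 -0.8327  1.718   0.4021  1.1115 -1.2314]
[-0.0001 -0.0026  0.072 ] spin 0.0010
lowest dark [[0.4981 0.3127 0.0851]
 [0.499  0.3295 0.0893]
 [0.5003 0.3331 0.0915]
 [0.4984 0.3178 0.0924]] tcp [0.4767 0.3264 0.048 ]
215 [(285, 56, 529, 323, 138), (290, 48, 501, 340, 158), (294, 44, 496, 327, 151), (298, 45, 475, 340, 166), (302, 50, 457, 349, 177), (306, 48, 447, 344, 177), (310, 56, 447, 321, 162)]
216 [(285, 54, 526, 329, 139), (289, 57, 517, 320, 136), (293, 36, 497, 331, 150), (297, 74, 482, 334, 156), (301, 47, 462, 346, 170), (305, 47, 449, 347, 175), (309, 57, 450, 322, 158)]
217 [(285, 61, 528, 326, 133), (289, 47, 516, 322, 134), (293, 48, 496, 333, 148), (297, 126, 498, 308, 130), (302, 53, 456, 351, 172), (306, 49, 447, 344, 170), (310, 53, 445, 324, 157)]
218 [(288, 59, 518, 326, 132), (292, 49, 501, 332, 142), (296, 109, 499, 312, 129), (303, 56, 454, 350, 169), (309, 45, 447, 326, 155)]
219 [(289, 55, 512, 331, 134), (293, 49, 500, 327, 1
[... 1311 characters left out ...]
57, 430, 350, 137)]
230 [(292, 133, 503, 332, 97), (296, 52, 500, 314, 85), (308, 48, 441, 348, 129), (312, 40, 425, 353, 137)]
231 [(292, 128, 504, 331, 93), (306, 137, 447, 348, 123), (310, 44, 437, 344, 123)]
232 [(293, 69, 500, 333, 91), (308, 66, 443, 344, 118), (312, 65, 434, 337, 116)]
233 [(306, 129, 449, 346, 114), (310, 48, 438, 342, 115)]
234 [(306, 128, 449, 345, 109), (310, 43, 437, 343, 112)]
235 [(306, 121, 449, 346, 107), (310, 48, 439, 340, 106)]
236 [(306, 119, 448, 347, 104), (310, 38, 437, 344, 106)]
237 [(306, 119, 451, 343, 96), (310, 43, 436, 347, 104)]
238 [(306, 131, 451, 343, 93), (310, 71, 437, 345, 99)]
239 [(306, 135, 452, 342, 88)]
240 [(308, 118, 446, 341, 85)]
```

View pics/s16.png

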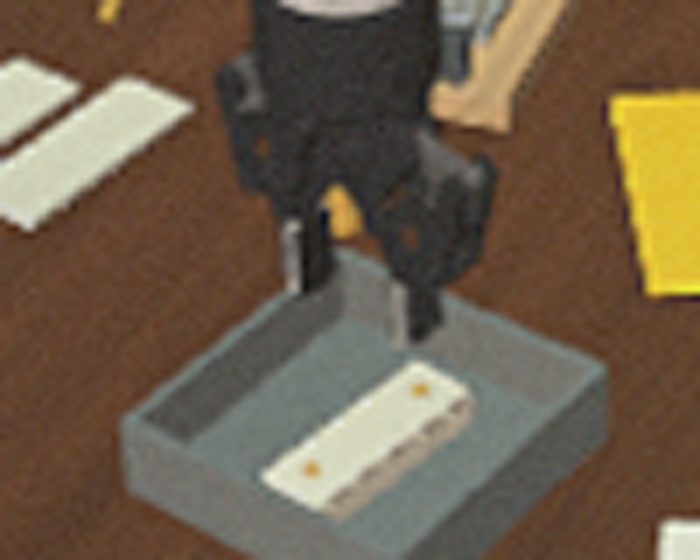

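The tips are at z≈0.085 for TCP 0.048, an offset of 37 mm at this opening. Descending to put the tips at about 0.014.

Call:
send_rows([
  [[0,-0.001,0.012],0],
  [[0,-0.0025,0.028],0],
  [[0,-0.0025,0.044],0],
  [[0,-0.0025,0.056],0],
  [[0,-0.0025,0.064],0],
  [[0,-0.0025,0.069],0],
  [[0,-0.0025,0.071],0],
  [[0,-0.0025,0.071],0],
])

```text
clock: 24.15
position: [0.4782, 0.3294, -0.0218]
ee_rot: [0.991, -0.131, 0.0, -0.0]
ft_force: [0.2, 0.5, 0.0]
grip_width: 0.598
```

Call:
send_rows([
  [[0,0,0],0],
  [[0,0,0],0],
  [[0,0,0],0],
  [[0,0,0],0],
  [[0,0,0],0],
  [[0,0,0],0],
  [[0,0,0],0],
  [[0,0,0],0],
], hand=0.0, force=80)

```text
clock: 25.15
position: [0.4784, 0.3295, -0.0211]
ee_rot: [0.991, -0.131, 0.0, -0.0]
ft_force: [-0.5, -0.5, 6.2]
grip_width: 0.348
```

```bash
python3 - <<'E'
from h import *
plan([])
im,d=manip.camera("side")
cv2.imwrite("pics/s17.png",cv2.resize(im[190:270,250:350,::-1],None,fx=7,fy=7,interpolation=cv2.INTER_CUBIC))
E
```

```text
t 25.15 pos [ 0.4784  0.3295 -0.0211] yaw -15.07 tilt [ 0.0009  0.0002 -1.    ] F [-0.5081 -0.4863  6.2335] grip 0.348 j [-0.0601  0.5865 -0.7805  1.7573  0.4821  0.9987 -1.2885]
```

View pics/s17.png

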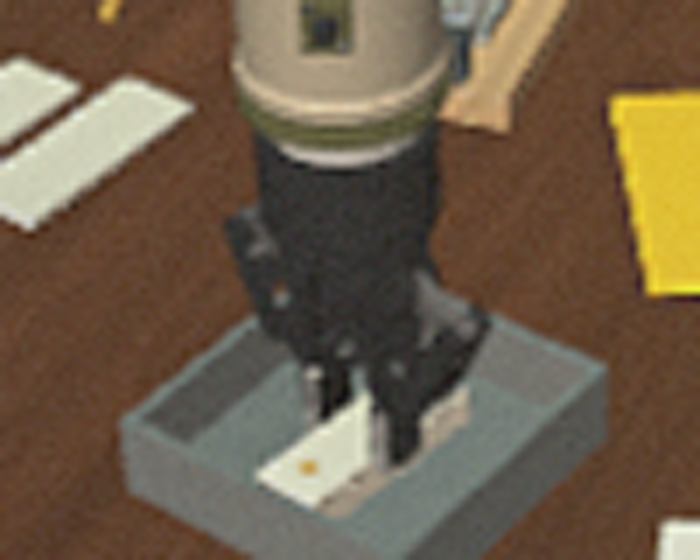

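Gripped. Lift and carry it over the jig.

```bash
python3 - <<'E'
from h import *
plan([((.4784,.3295,.12),-15),((.5834,-.0162,.12),6.4),((.5834,-.0162,.06),6.4)])
E
```

```text
t 25.20 pos [ 0.4785  0.3295 -0.0211] yaw -15.07 tilt [ 0.001   0.0003 -1.    ] F [-2.2907 -0.7994  6.1099] grip 0.349 j [-0.0601  0.5865 -0.7805  1.7573  0.4822  0.9986 -1.2885]
[-0.0001  0.     -0.1411] spin -0.0012
[ 0.1912  0.3065 -0.1411] spin -0.3747
[ 0.1912  0.3065 -0.0811] spin -0.3747
```

Call:
send_rows([
  [[0,0,-0.02],0],
  [[0,0,-0.05],0],
  [[0,0,-0.085],0],
  [[0.01,0.015,-0.12],0],
  [[0.03,0.05,-0.14],-0.05],
  [[0.055,0.09,-0.141],-0.12],
  [[0.085,0.135,-0.141],-0.19],
  [[0.115,0.185,-0.141],-0.26],
])

```text
clock: 26.2
position: [0.5415, 0.1196, 0.1206]
ee_rot: [1.0, 0.0, 0.001, -0.0]
ft_force: [1.7, 1.0, -0.6]
grip_width: 0.345
```

```bash
python3 - <<'E'
from h import *
plan([((.5834,-.0162,.12),6.4),((.5834,-.0162,.06),6.4)])
E
```

```text
t 26.20 pos [0.5415 0.1196 0.1206] yaw 0.03 tilt [ 0.0017  0.     -1.    ] F [ 1.7158  0.985  -0.5629] grip 0.345 j [ 0.4303  0.3549 -0.872   1.7121  0.2892  1.2081 -0.5141]
[0.0418 0.1358 0.0006] spin -0.1112
[0.0418 0.1358 0.0606] spin -0.1112
```

Call:
send_rows([
  [[0.01,0.04,0],-0.03],
  [[0.025,0.085,0],-0.07],
  [[0.038,0.12,0.005],-0.11],
  [[0.042,0.136,0.02],-0.111],
  [[0.042,0.136,0.04],-0.111],
  [[0.042,0.136,0.055],-0.111],
  [[0.042,0.136,0.06],-0.111],
  [[0.042,0.136,0.06],-0.111],
])

```text
clock: 27.2
position: [0.5824, -0.0144, 0.059]
ee_rot: [0.999, 0.055, -0.0, -0.0]
ft_force: [0.4, -0.4, -0.2]
grip_width: 0.352
```

```bash
python3 - <<'E'
from h import *
plan([((.5834,-.0162,.03),6.4)])
im,d=manip.camera("side");cv2.imwrite("pics/s18.png",cv2.resize(im[130:220,260:370,::-1],None,fx=7,fy=7,interpolation=cv2.INTER_CUBIC));np.save("pics/s18.npy",d);cv2.imwrite("pics/s18f.png",im[:,:,::-1])
im,d=manip.camera("top");cv2.imwrite("pics/t18.png",cv2.resize(im[130:230,300:410,::-1],None,fx=7,fy=7,interpolation=cv2.INTER_CUBIC));np.save("pics/t18.npy",d);cv2.imwrite("pics/t18f.png",im[:,:,::-1])
E
```

```text
t 27.20 pos [ 0.5824 -0.0144  0.059 ] yaw 6.27 tilt [-0.0003  0.0002 -1.    ] F [ 0.4025 -0.4375 -0.2308] grip 0.352 j [ 0.5825  0.4754 -0.7948  1.6992  0.3702  1.1246 -0.2103]
[0.0008 0.0019 0.029 ] spin -0.0023
```

View pics/s18.png

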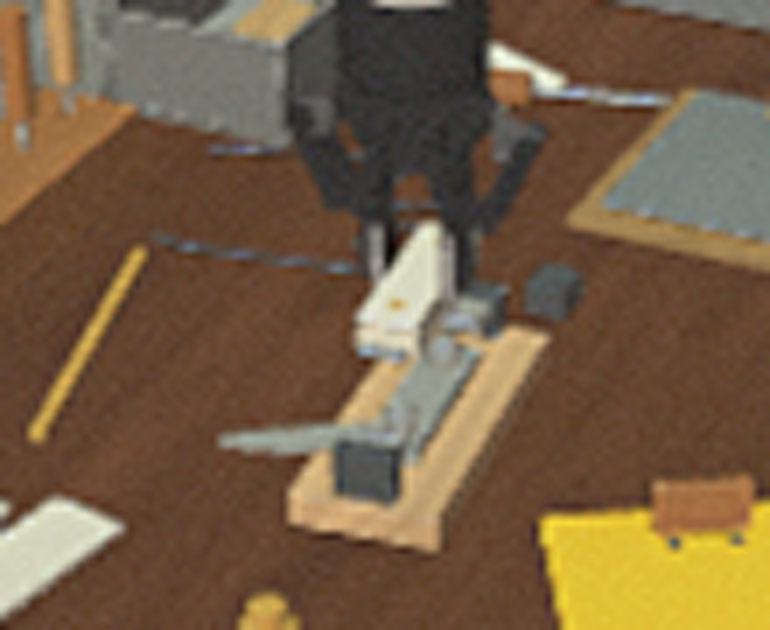

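View pics/t18.png

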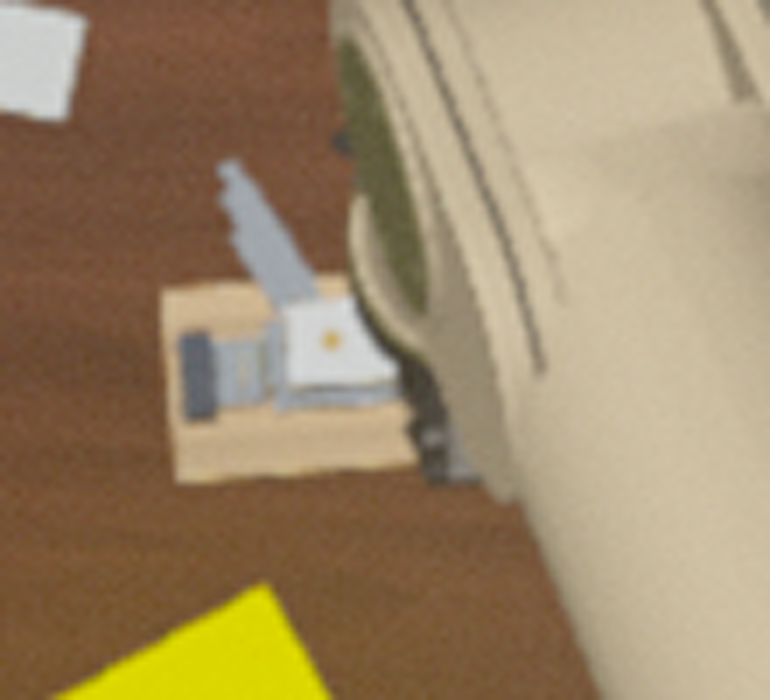

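```bash
python3 - <<'E'
from h import *
im=cv2.imread("pics/t18f.png");d=np.load("pics/t18.npy");P=deproj("top",d)
h=cv2.cvtColor(im,cv2.COLOR_BGR2HSV)
m=np.zeros((400,640),bool);m[172:188,338:357]=True
r=m&(h[...,1]>60)&(h[...,0]>12)&(P[...,2]>.08);w=np.argwhere(r)[:,::-1];print(w.tolist())
wt=(h[...,1]-15.).clip(0)*r; yy,xx=np.mgrid[:400,:640];c=[(wt*xx).sum()/wt.sum(),(wt*yy).sum()/wt.sum()]
top=m&(P[...,2]>.08)&(P[...,2]<.13);print("topz",np.median(P[...,2][top]))
for z in(.1,.105): print(z,"rivet",c,cast("top",[c],z))
# edge line of scale top: white
wh=(m|0)&(im.min(-1)>165)&(P[...,2]>.08)
W=cast("top",np.argwhere(wh)[:,::-1],.105);print(W.min(0),W.max(0))
cen=W.mean(0);print(cen)
# side edges per column: top & bottom rows
t=[];b=[]
mm=np.zeros((400,640),bool);mm[165:192,338:358]=True
g=(im.min(-1)>150)&mm&(P[...,2]>.08)
for cc in range(343,352):
    rr=np.where(g[:,cc])[0]
    if len(rr)>4:t.append((cc,rr.min()-.5));b.append((cc,rr.max()+.5))
print(t,b)
for L in(t,b):
    w=cast("top",L,.105);k=np.polyfit(w[:,1],w[:,0],1);print("x at y=.015: %.4f slope deg %.2f"%(np.polyval(k,.015),np.degrees(np.arctan(-k[0]))))
R0=np.radians(6.4);print("pred rivet",.5824-.034*np.sin(R0),-.0144+.034*np.cos(R0),"pred axis x at y .015",.5824-.0294*np.tan(R0))
E
```

```text
[[351, 172], [352, 172], [354, 172], [356, 172], [352, 173], [353, 173], [356, 173], [352, 174], [353, 174], [354, 174], [356, 174], [353, 175], [354, 175], [355, 175], [356, 175], [353, 176], [354, 176], [355, 176], [356, 176], [354, 177], [355, 177], [356, 177], [346, 178], [347, 178], [348, 178], [354, 178], [355, 178], [356, 178], [347, 179], [356, 179], [356, 180]]
topz 0.10460839204602679
0.1 rivet [np.float64(353.14348785871965), np.float64(175.77869757174392)] [[0.5877 0.0011 0.1   ]]
0.105 rivet [np.float64(353.14348785871965), np.float64(175.77869757174392)] [[0.5869 0.0016 0.105 ]]
[ 0.5639 -0.0038  0.105 ] [0.5962 0.0416 0.105 ]
[0.5778 0.0194 0.105 ]
[(343, np.float64(172.5)), (344, np.float64(171.5)), (345, np.float64(172.5)), (346, np.float64(172.5)), (347, np.float64(172.5)), (348, np.float64(172.5)), (349, np.float64(172.5)), (350, np.float64(172.5)), (351, np.float64(175.5))] [(343, np.float64(184.5)), (344, np.float64(184.5)), (345, np.float64(184.5)), (346, np.float64(184.5)), (347, np.float64(184.5)), (348, np.float64(187.5)), (349, np.float64(184.5)), (350, np.float64(184.5)), (351, np.float64(184.5))]
x at y=.015: 0.5938 slope deg -12.47
x at y=.015: 0.5621 slope deg -1.25
pred rivet 0.578610056304985 0.01938810925146028 pred axis x at y .015 0.5791022616209688
```

```bash
python3 - <<'E'
from h import *
for c in ((347,178.2),(46.99+300,178.14)): print(cast("top",[c],.1046))
# stud +y in initial image at z=.04 (foot .030, tip .044)
print(cast("top",[[ (267/8)+312-.44,(258/8)+150-.44],[(463/8)+312-.44,(243/8)+150-.44]],.042))
E
```

```text
[[0.5799 0.0177 0.1046]]
[[0.5801 0.0177 0.1046]]
[[ 0.5795  0.0184  0.042 ]
 [ 0.587  -0.0507  0.042 ]]
```

The held scale's visible rivet puts its centre within about 1 mm of the stud midpoint (0.5833, -0.0161), and the scale is level. Descending to where the studs start to enter.

Call:
send_rows([
  [[0,0,0.006],0],
  [[0,0,0.014],0],
  [[0,0,0.022],0],
  [[0,0,0.028],0],
  [[0,0,0.033],0],
  [[0,0,0.037],0],
  [[0,0,0.04],0],
  [[0,0,0.041],0],
], force=120)

```text
clock: 28.3
position: [0.5826, -0.0154, 0.018]
ee_rot: [0.999, 0.054, -0.0, 0.0]
ft_force: [0.2, 0.5, -0.7]
grip_width: 0.332
```

```bash
python3 - <<'E'
from h import *
plan([])
im,d=manip.camera("side");cv2.imwrite("pics/s19.png",cv2.resize(im[150:220,280:350,::-1],None,fx=8,fy=8,interpolation=cv2.INTER_CUBIC))
E
```

```text
t 28.30 pos [ 0.5826 -0.0154  0.018 ] yaw 6.19 tilt [-0.     -0.0001 -1.    ] F [ 0.1629  0.5201 -0.7111] grip 0.332 j [ 0.5623  0.5248 -0.7691  1.73    0.4121  1.0557 -0.239 ]
```

View pics/s19.png

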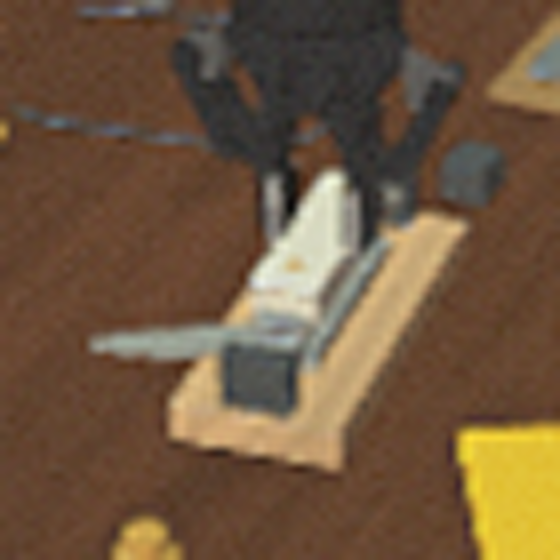

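No contact yet and it looks aligned. I'll press on in small steps.

Call:
send_rows([
  [[0,0,0.0015],0],
  [[0,0,0.003],0],
  [[0,0,0.0045],0],
  [[0,0,0.006],0],
  [[0,0,0.007],0],
  [[0,0,0.008],0],
  [[0,0,0.009],0],
  [[0,0,0.01],0],
])

```text
clock: 29.35
position: [0.5827, -0.0156, 0.0077]
ee_rot: [0.999, 0.054, 0.0, -0.0]
ft_force: [2.7, -0.3, -4.7]
grip_width: 0.33
```

```bash
python3 - <<'E'
from h import *
plan([])
E
```

```text
t 29.35 pos [ 0.5827 -0.0156  0.0077] yaw 6.18 tilt [ 0.0002  0.0001 -1.    ] F [ 2.7179 -0.3296 -4.7107] grip 0.330 j [ 0.5567  0.538  -0.7619  1.7366  0.423   1.0384 -0.2464]
```

Fz has turned to -4.7 N, so the catches have probably just snapped and are pulling the scale down. Continuing to the face.

Call:
send_rows([
  [[0,0,0.001],0],
  [[0,0,0.002],0],
  [[0,0,0.003],0],
  [[0,0,0.0035],0],
  [[0,0,0.004],0],
  [[0,0,0.0045],0],
  [[0,0,0.005],0],
  [[0,0,0.005],0],
])

```text
clock: 30.35
position: [0.5825, -0.0152, 0.0041]
ee_rot: [0.999, 0.054, -0.0, 0.0]
ft_force: [-5.8, -1.0, 10.5]
grip_width: 0.329
```

```bash
python3 - <<'E'
from h import *
plan([])
im,d=manip.camera("side");cv2.imwrite("pics/s20.png",cv2.resize(im[150:220,280:350,::-1],None,fx=8,fy=8,interpolation=cv2.INTER_CUBIC))
E
```

```text
t 30.35 pos [ 0.5825 -0.0152  0.0041] yaw 6.20 tilt [-0.0002 -0.0006 -1.    ] F [-5.8379 -0.9691 10.4514] grip 0.329 j [ 0.5538  0.5426 -0.7595  1.7389  0.4274  1.0331 -0.25  ]
```

View pics/s20.png

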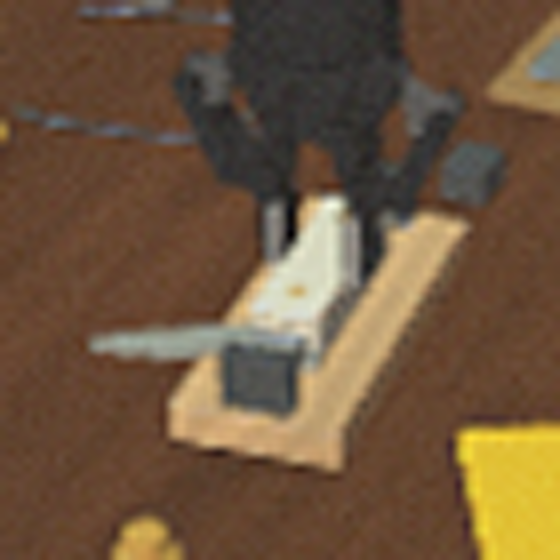

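Force is rising at TCP z 0.0041, where I predicted home at 0.0039. Now press firmly.

Call:
send_rows([
  [[0,0,0.0005],0],
  [[0,0,0.001],0],
  [[0,0,0.0015],0],
  [[0,0,0.002],0],
  [[0,0,0.0025],0],
  [[0,0,0.0025],0],
  [[0,0,0.0025],0],
  [[0,0,0.0025],0],
])

```text
clock: 31.4
position: [0.5826, -0.0153, 0.004]
ee_rot: [0.999, 0.054, -0.0, 0.001]
ft_force: [-17.3, -2.9, 37.6]
grip_width: 0.332
```

```bash
python3 - <<'E'
from h import *
plan([])
im,d=manip.camera("top");P=deproj("top",d)
m=np.zeros(d.shape,bool);m[172:190,340:352]=True;m&=(im.min(-1)>150)
print("scale top z",np.median(P[...,2][m]),m.sum())
im,d=manip.camera("side");P=deproj("side",d)
m=np.zeros(d.shape,bool);m[174:192,313:324]=True;m&=(im.min(-1)>150);Q=P[m];print("side top z",np.median(Q[:,2]),m.sum(),np.c_[Q[:,1],Q[:,2]][::8])
E
```

```text
t 31.40 pos [ 0.5826 -0.0153  0.004 ] yaw 6.19 tilt [-0.0001 -0.0021 -1.    ] F [-17.2993  -2.9192  37.6444] grip 0.332 j [ 0.5526  0.5428 -0.7592  1.7389  0.4292  1.0334 -0.252 ]
scale top z 0.04921421453678643 151
side top z 0.049278313042352195 111 [[-0.097   0.0216]
 [-0.0401  0.0513]
 [-0.0286  0.0494]
 [-0.0258  0.049 ]
 [-0.019   0.0504]
 [-0.003   0.0445]
 [-0.0062  0.0507]
 [-0.0009  0.0491]
 [ 1.2193  0.9092]
 [ 0.0181  0.0518]
 [ 0.0228  0.0498]
 [ 0.03    0.0508]
 [ 0.0363  0.0511]
 [ 0.0327  0.0452]]
```

At home: TCP stayed at 0.0040 while the force rose to 37.6 N, which means a rigid stop. The scale top is at z≈0.050 in both views (home is 0.050), level along its length. I'll ease the push slightly, relieve the sideways load and verify.

Call:
send_rows([
  [[-0.0004,0,-0.0003],0],
  [[-0.0008,0,-0.0006],0],
  [[-0.0008,0,-0.0006],0],
  [[-0.0008,0,-0.0006],0],
  [[-0.0008,0,-0.0006],0],
  [[-0.0008,0,-0.0006],0],
  [[-0.0008,0,-0.0006],0],
  [[-0.0008,0,-0.0006],0],
])

```text
clock: 32.5
position: [0.5826, -0.0153, 0.004]
ee_rot: [0.999, 0.054, 0.001, 0.001]
ft_force: [-10.1, -0.6, 27.2]
grip_width: 0.332
```

```bash
python3 - <<'E'
from h import *
plan([])
im,d=manip.camera("side");cv2.imwrite("pics/s21.png",cv2.resize(im[80:280,230:430,::-1],None,fx=3,fy=3,interpolation=cv2.INTER_CUBIC))
cv2.imwrite("pics/s21b.png",cv2.resize(im[155:205,285:345,::-1],None,fx=12,fy=12,interpolation=cv2.INTER_CUBIC))
E
```

```text
t 32.50 pos [ 0.5826 -0.0153  0.004 ] yaw 6.20 tilt [ 0.0015 -0.0013 -1.    ] F [-10.1181  -0.6105  27.2427] grip 0.332 j [ 0.5539  0.5416 -0.7597  1.7405  0.4285  1.031  -0.2512]
```

View pics/s21.png

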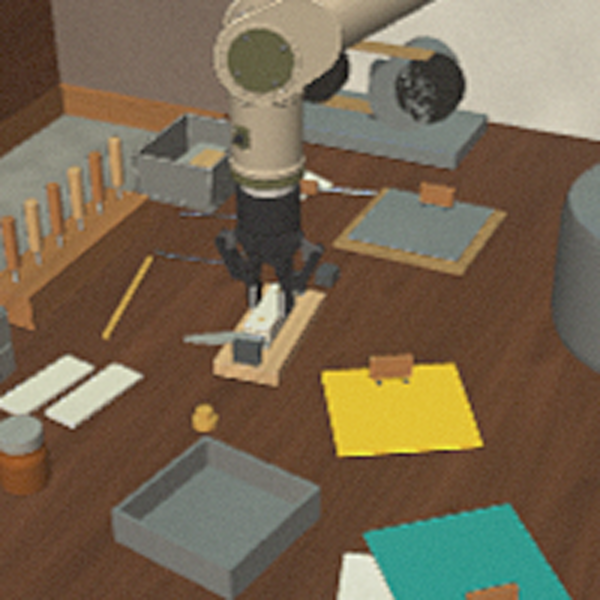

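View pics/s21b.png

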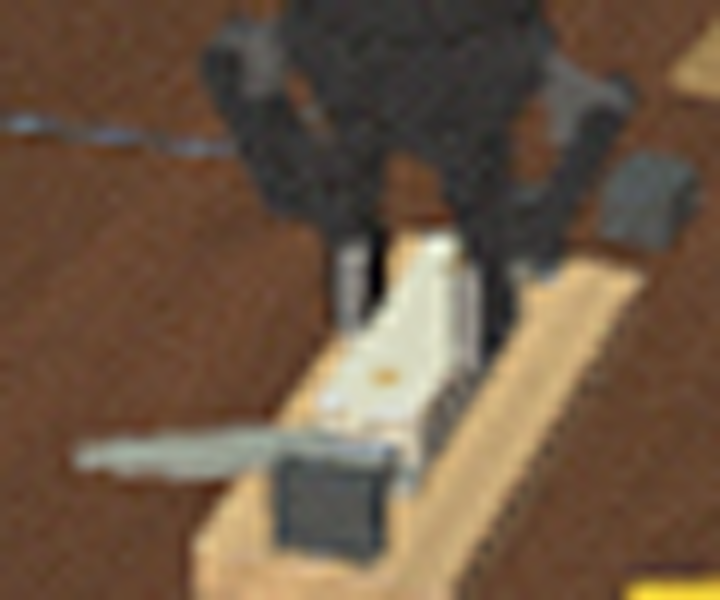

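The scale is seated under 27 N of down-push, the lid is flat on the mat, and the bystanders look unmoved. Handing in.

```bash
python3 - <<'E'
from workcell import manip
print(manip.hand_in(), manip.get_obs()["clock"])
E
```

```text
the job is handed in; nothing more can be done
the job is handed in; nothing more can be done
```

The job is done and handed in at about 32.5 s. The lid was tipped, lifted off and laid on the mat. The handle scale is seated in the jig, still gripped and pressed down at about 27 N.

**Lid**
- **First try:** it rose flat off the tub, about 53 mm, instead of tipping. I set it back on the tub and gripped again more softly and higher.
- **Tipping:** it then tipped to about 40°, with its back edge measured at rim height. Trying for more, it slid slightly off the rim and stayed near 40°, so I lifted it from there.
- **On the mat:** it lies flat and right way up, with its centre at (0.509, -0.349) against the mat's (0.512, -0.354).

**Scale**
- **Seating:** on the way down the force dropped to -4.7 N, as if the catches had snapped. It then met a rigid stop at the predicted height: force reached 37.6 N with no further movement, and I eased it to 27 N.
- **Height:** its top measures about 0.049 to 0.050 m in both cameras (home is 0.050), and it looks level end to end.

**Checks that disagreed or were incomplete**
- The real fingertips sat 30 to 38 mm higher than the reported tool position implied. I went by the cameras and the contact forces instead.
- About 10 N of sideways force remained at the end.
- The arm hid the far catch, so I judged it closed from the force and the level top rather than by sight.
- I checked the other things on the bench only by eye, in the last side picture; they looked unmoved.

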